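Feed the cheese block along the rail to the length stop

ROBOT

A 6-joint arm with a two-finger parallel gripper is mounted at the origin on a cart in front of the work surface, level with it; the furniture and walls round the work are solid. World frame = base frame: x ahead of the robot, y to its left, z up, the work surface at z = 0. Lengths are in m, angles in rad, forces in N, time in s.
With the tool pointing down it reaches from about 0.4 to 0.825 m from the base axis. Payload 7 kg.
Tool frame: the origin (TCP) lies at the very end of the fingers, on their centre line; the grasp point (between the pads) lies 19 mm behind it; z points along the fingers, y is the direction in which the jaws open and shut (so a half turn about z gives the same grasp; the last joint's range is limited). The gripper opens to 88 mm and grips with 3 to 60 N. Pads are 19 mm wide; open, the fingers measure 130 mm over their backs; the gripper's body (78 mm by 193 mm) begins 47 mm behind the grasp point.
Start: joints at [1.455, 0.359, 0.012, 0, -1.224, -0.288], TCP at [0.265, 0.621, 0.227] pointing down, gripper open.
Joint ranges: [-3.07, 3.07], [-1.43, 2.12], [-1.02, 1.25], [-3.03, 1.67], [-3.05, -0], [-3.03, 3.03]. Speed limits (rad/s): [2.39, 2.39, 3.01, 3.14, 3.14, 3.14].

INTERFACE

Orientations are given as [roll, pitch, yaw] about the fixed x, y, z axes, in that order (R = Rz(yaw) Ry(pitch) Rx(roll)).
In Python, from station import arm, eyes, job, outline_of gives the robot as it stands.
- The arm moves only by the tool apply_moves, never from a script. Its argument "moves" is a list of rows, each a list of 5 numbers: the opening, from -1 (shut) to 1 (fully open), then the shift along the tool's x, y, z in m, then the turn about the tool's z in rad. A call has 1 to 12 rows; each row shifts and turns the commanded pose from where the row before left it, along the tool's axes as they then stand; what a row does not reach is not made up. A row lasts 1/12 s, in which the tool goes at most 41.7 mm and 7.16 degrees, less where a joint would pass 70% of its speed; a pose out of reach is approached as far as the arm can. A call with a gripper value outside its range is refused whole. The fingers move at their own pace and stop on an object; "newtons" is the grip in N (left out, the last holds). Time passes only in rows, so rows that do not move let the fingers close. It gives the time, the measured TCP pose, the force and the opening at its end, in the units of the state.
- arm.get_state(): the state, without advancing time (a new reading comes with each control period).
- eyes.grab_frame(name): name is "side" or "top"; returns a dict with "color" (480x640x3 uint8, red, green, blue), "z_map" (480x640 float32, m along the optical axis (not along the pixel's ray), 0 where there is no reading), "camera_matrix" (3x3 intrinsics, pixels), "k1" (the pictures are not rectified: a ray, as slopes to the right and down, at radius r is drawn at 1 + k1 r^2 times it, then the intrinsics apply), "extrinsics" (4x4, takes a point from camera to world coordinates). Camera axes: x right, y up, looking along -z (the intrinsics and any distortion apply to the point x, -y, -z); pixel columns grow to the right and rows downward; lengths in m; the calibration is good to about 2 mm. A picture is of the moment at which its call begins.
- job.job_done(): hands the job in, once; it reports no verdict.
Trained networks look in a picture, given as the dict that the camera call returned (one of the last four; its "shot" number tells which), for a name from the list of things; names that differ only in an ending like _2 or _b are one class to them, and where a whole thing is asked for, a point or a joint stands for the part that bears it (a point fixed in the world has none). Each returns a list of dicts, best first, with "score" (0 to 1); they miss things now and then, are a little off and sometimes report something else, mostly with a low value. They report only what shows in the picture. A call takes as long as a camera call.
- outline_of(label, picture): "region" (480x640 bool, what is visible of it) and "extent" ([left, top, right, bottom] in pixels, round what is visible of it).
The state is a dict: "t": time; "q": joint angles; "qd": joint speeds; "joint_efforts": joint torques, N m; "eef_pos": TCP position; "ee_rot": TCP orientation; "force": force on the tool from outside, world axes, zero at the start; "moment": the same for the moment, N m; "width": finger opening in m.
Only numpy, scipy, OpenCV 4.12 (cv2) and the standard library are available. Lean on these libraries where they do the work, as an engineer would, in place of code of your own. Each camera call takes 0.05 s, during which the arm holds its last target.

TASK

Set up the cheese for portioning with the raised wire: using the push stick, first press the cheese block square against the steel rail of the board, then feed it along the rail, keeping it against the rail all the way, in past the sprung cheek until it bears firmly on the rubber-buffered length stop. Push gently, for the cheese is soft and dents easily, and do not touch it with the gripper; when it is home, lay the push stick flat on the counter, off the board, and leave the things standing around where they are.

Things in the scene. Friction and masses are not known exactly. Their poses are not given: they have to be found in the camera images.
- board: Portioning board of pale wood on four feet, fixed on the counter, 165 mm (x) by 320 mm (y), top 36 mm above the counter. Origin under its centre, at counter height. Its x points across it to the rail (away from the robot), its y is the feed direction (to the robot's left). Behind the rail, at y = +55 mm, stands a fixed raised wire bow, 262 mm high, all of it at x above 68 mm.
- rail: Steel guide rail on the board, 316 mm long, 30 mm high, 8 mm thick. Origin at the foot of its guiding face (which looks to the robot) at board-top height and half its length; in the board's frame that is x = 62, y = 0, z = 36 mm. Axes as the board's: the guiding face is the plane x = 0, the board's free surface is at negative x.
- stop_buffer (a joint): Length stop: a steel plate across the feed, 56 mm wide, 36 mm high, on rubber buffers, on a clamp with a black knob (top 59 mm over the board) at the rail's left end. The value is how far the plate is pressed in, in m: 0 untouched, 0.006 at most; 0.6 N to start, then 1.5 N per mm; 2 mm or more is firm. Clamped anew each time, untracked: its free face is 110 to 130 mm in y from the board's centre.
- side_cheek (a joint): White plastic pad opposite the rail, 30 mm high, sprung towards it; the value is how far it is pushed back, in m (0 at rest, 0.012 at most). At rest its face is 61 mm from the rail. A block against the rail pushes it back 5 mm (1.2 N at first, 2.7 N then); it holds the block and drags on it.
- cheek_lead_in (a point): Fixed point where the resting cheek's slanted lead-in begins, at board-top height (board frame x = -7, y = 58 mm). From there the pad slants in over 18 mm of y, then its face runs on 28 mm. Its steel housing lies at board x = -67 to -49 mm, y = 64 to 114 mm, 30 mm high.
- cheese_block: Square-cut block of soft cheese, blank paper label on top, 66 mm (x) by 90 mm (y) by 50 mm high, 0.24 to 0.38 kg. Origin: centre of its underside. It starts on the right part of the board, off the rail, turned up to 10 degrees, y roughly along the feed. Sliding it takes 1 to 3 N, in the cheek up to 7 N. It dents if the stick or the rail presses it with over 15 N.
- push_stick: Loose beech push stick, 0.13 kg, lying on its sole on the counter right of the board. Origin on the underside below the grip rib; y points forward to the nose. Sole 44 mm wide (x), 14 mm thick, y = -75 to 75 mm; the nose (y = 49 to 75 mm) is 36 mm high, its sides (x = -22, +22 mm) flat. The nose ends at y = 75 mm; a lip (x = -22 to -6 mm) runs on to y = 84 mm.
- stick_notch (a point): Inner corner of the stick's right-angled notch, at its underside (stick frame x = -6, y = 75 mm); axes as the stick's. From here the 36 mm high pushing face runs 28 mm to +x and the lip 9 mm to +y. The notch takes the block's rear corner on the side away from the rail.
- stick_grip (a point): Where to grip the stick: middle of its upright rib, 42 mm above its underside (stick frame x = 0, y = 0); axes as the stick's. The rib is 20 mm thick (x), 56 mm long (y) and tops out 64 mm above the underside; sloping webs as thick as the rib run down before and behind it.
- brass_weight_large: Loose bystander: brass-coloured knobbed weight, 48 mm wide, 67 mm high, standing behind the right end of the board. Origin under its centre.
- brass_weight_small: Loose bystander: smaller weight of the same shape, 38 mm wide, 57 mm high, next to the large one. Origin under its centre.
- pick_bundle: Loose bystander: upright bundle of thin sticks, 48 mm wide, 73 mm high, behind and left of the board. Origin under its centre.
- dip_tub: Loose bystander: round lidded tub, 95 mm wide, 51 mm high, in front of the slicer, right of the push stick. Origin under its centre.

How it is judged:
On the way, in this order (a step that is already met when the one before it is completed fails the run):
1. with the push stick, the block is pressed square against the rail while still on the right part of the board, before it is fed (x of cheese_block in the frame of rail above -0.035 m and angle between the y axis of cheese_block and the y axis of rail, either way round below 0.035 rad and y of cheese_block in the frame of rail below -0.025 m and contact force between push_stick and cheese_block above 0.5 N and contact force between cheese_block and rail above 0.5 N), for 0.1 s.
2. the block, still square against the rail, is pushed by the stick firmly onto the length stop: its plate is pressed in by at least 1.5 mm (value of joint stop_buffer above 0.0015 m and y of cheese_block in the frame of rail above 0.063 m and contact force between push_stick and cheese_block above 0.5 N and x of cheese_block in the frame of rail above -0.035 m and angle between the y axis of cheese_block and the y axis of rail, either way round below 0.035 rad), for 0.1 s.
At the end, for the whole second after the job is handed in: The block stands flat on the board with its front still touching the length stop (its plate at least 0.3 mm pressed in), its side within 2 mm of the rail and square to it within 2 degrees, held by the sprung cheek; the push stick lies flat and still on the counter, off the board (value of joint stop_buffer above 0.0003 m and y of cheese_block in the frame of rail above 0.063 m and x of cheese_block in the frame of rail above -0.035 m and angle between the y axis of cheese_block and the y axis of rail, either way round below 0.035 rad and value of joint side_cheek above 0.0025 m and angle between each of cheese_block, push_stick's own z axis and vertical below 0.05 rad and linear speed of each of cheese_block, push_stick below 0.01 m/s and height (world z) of push_stick between -0.005 and 0.005 m).
It fails at once if the gripper or arm touches the cheese (contact force between any of the fingers, the arm and cheese_block above 0.5 N).
It fails at once if the cheese is dented: pressed by the stick or against the rail with more than 15 N (contact force between push_stick and cheese_block above 15 N or contact force between cheese_block and rail above 15 N).
It fails at once if the block is fed past the point where its middle is 25 mm short of the board's middle while it is over 2.5 mm off the rail or more than 3.5 degrees out of square (y of cheese_block in the frame of rail above -0.025 m and (x of cheese_block in the frame of rail below -0.0355 m or angle between the y axis of cheese_block and the y axis of rail, either way round above 0.06 rad)).
It fails at once if one of the weights, the bundle of sticks or the tub is moved by more than 15 mm (distance of any of brass_weight_large, brass_weight_small, pick_bundle, dip_tub from where it was at the start of the episode above 0.015 m).
It also fails if it takes over 72 s, if anything falls off the work surface, if the arm or the gripper's body presses on something with over 40 N, if the wrist force passes 120 N, or if a joint passes its speed limit or range.

## Working session

There is one attempt and no reset: what is moved stays moved. The work goes in short steps, Python scripts to look and compute and a tool call to move; the robot and the scene stay as the last step left them, time stands still between calls to the robot, and variables do not carry over. Pictures are saved under pics/ and viewed, and the job is handed in when it is done.

Besides the shell and the picture viewer there is one more tool, called as name([rows], argument=value, ...), one row to a line, values as JSON. apply_moves: Moves the arm, as the interface text tells. Its arguments: {"type":"object","properties":{"moves":{"type":"array","items":{"type":"array","items":{"type":"number"}}},"newtons":{"type":"number"}},"required":["moves"]}

```bash
ls; mkdir -p pics; cat > h.py <<'E'
import numpy as np, cv2, pickle
from station import arm, eyes, job, outline_of
def world(f,mask=None):
    K=np.array(f['camera_matrix']);k1=f['k1'];z=f['z_map'];H,W=z.shape
    u,v=np.meshgrid(np.arange(W),np.arange(H))
    xd=(u-K[0,2])/K[0,0]; yd=(v-K[1,2])/K[1,1]
    x,y=xd.copy(),yd.copy()
    for _ in range(10):
        s=1+k1*(x*x+y*y); x=xd/s;y=yd/s
    P=np.stack([x*z,-y*z,-z,np.ones_like(z)],-1)@np.array(f['extrinsics']).T
    P=P[...,:3]; P[z==0]=np.nan
    return P
E
python3 - <<'E'
from h import *
s=arm.get_state(); print({k:np.round(v,4) for k,v in s.items()})
for n in ['top','side']:
    f=eyes.grab_frame(n); cv2.imwrite(f'pics/{n}0.png',f['color'][...,::-1]); pickle.dump(f,open(n+'0.pkl','wb'))
    print(n,f['k1'],np.round(f['camera_matrix'],1).tolist(),np.round(f['extrinsics'],3).tolist())
    P=world(f)
    for l in ['board','rail','stop_buffer','side_cheek','cheese_block','push_stick','brass_weight_large','brass_weight_small','pick_bundle','dip_tub']:
        for d in outline_of(l,f)[:2]:
            q=P[d['region']]; 
            print(l,round(d['score'],2),np.round(d['extent']).tolist(),np.round(np.nanmedian(q,0),3),np.round(np.nanpercentile(q,[2,98],axis=0),3).tolist())
            np.save(f'{n}_{l}.npy',d['region']) if d is outline_of else None
E
```

```text
pics
{'t': np.float64(0.0), 'q': array([ 1.4551e+00,  3.5940e-01,  1.1100e-02, -3.0000e-04, -1.2241e+00,
       -2.8810e-01]), 'qd': array([ 0.0011,  0.0005,  0.0002, -0.0024,  0.0003, -0.0001]), 'joint_efforts': array([-0.00000e+00, -5.82719e+01,  2.93064e+01,  6.99740e+00,
        7.00000e-03, -2.00000e-04]), 'eef_pos': array([0.2651, 0.6203, 0.2256]), 'ee_rot': array([ 3.140e+00, -2.000e-04, -4.039e-01]), 'force': array([ 0.332 , -0.011 , -0.3133]), 'moment': array([0.033 , 0.0336, 0.0208]), 'width': np.float64(0.0875)}
top 0.031640216266561404 [[445.2, 0.0, 318.0], [0.0, 445.2, 242.3], [0.0, 0.0, 1.0]] [[0.0, 0.987, -0.163, 0.433], [-1.0, 0.002, 0.009, -0.026], [0.009, 0.163, 0.987, 1.164], [0.0, 0.0, 0.0, 1.0]]
board 0.55 [167.0, 205.0, 295.0, 312.0] [0.545 0.208 0.037] [[0.46, 0.025, 0.03], [0.642, 0.333, 0.213]]
rail 0.8 [173.0, 238.0, 296.0, 252.0] [0.606 0.161 0.05 ] [[0.598, 0.026, 0.001], [0.626, 0.315, 0.069]]
rail 0.48 [178.0, 248.0, 186.0, 270.0] [0.57  0.305 0.061] [[0.544, 0.303, 0.039], [0.594, 0.309, 0.073]]
stop_buffer 0.51 [173.0, 245.0, 184.0, 267.0] [0.572 0.305
[... 1838 characters left out ...]
heese_block 0.62 [275.0, 147.0, 298.0, 168.0] [ 0.498 -0.476  0.041] [[0.45, -0.576, 0.003], [0.533, -0.45, 0.053]]
push_stick 0.81 [298.0, 184.0, 333.0, 216.0] [ 0.492 -0.224  0.026] [[0.459, -0.317, 0.001], [0.513, -0.164, 0.065]]
brass_weight_large 0.51 [260.0, 245.0, 279.0, 265.0] [ 0.731 -0.027  0.049] [[0.707, -0.052, 0.026], [0.751, -0.01, 0.07]]
brass_weight_small 0.31 [312.0, 241.0, 421.0, 343.0] [0.565 0.236 0.038] [[0.463, 0.037, 0.023], [0.653, 0.343, 0.239]]
pick_bundle 0.66 [358.0, 356.0, 371.0, 380.0] [0.661 0.426 0.047] [[0.633, 0.387, 0.001], [0.67, 0.436, 0.073]]
dip_tub 0.95 [272.0, 149.0, 299.0, 170.0] [ 0.498 -0.478  0.041] [[0.449, -0.541, 0.003], [0.535, -0.45, 0.053]]
```

```bash
python3 - <<'E'
import cv2
a=cv2.imread('pics/top0.png');cv2.imwrite('pics/top0c.png',cv2.resize(a[180:330,150:540],None,fx=2,fy=2,interpolation=cv2.INTER_CUBIC))
a=cv2.imread('pics/side0.png');cv2.imwrite('pics/side0c.png',cv2.resize(a[120:400,230:450],None,fx=2.1,fy=2.1,interpolation=cv2.INTER_CUBIC))
E
```

```text
(no output)
```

View pics/top0.png

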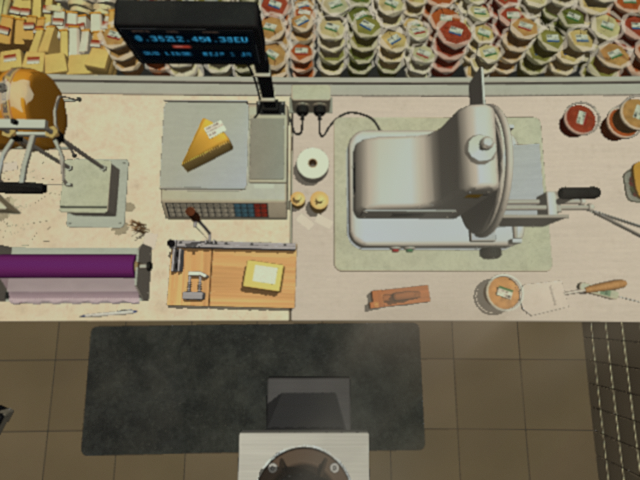

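```bash
sleep 0
```

```text
(no output)
```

View pics/side0c.png

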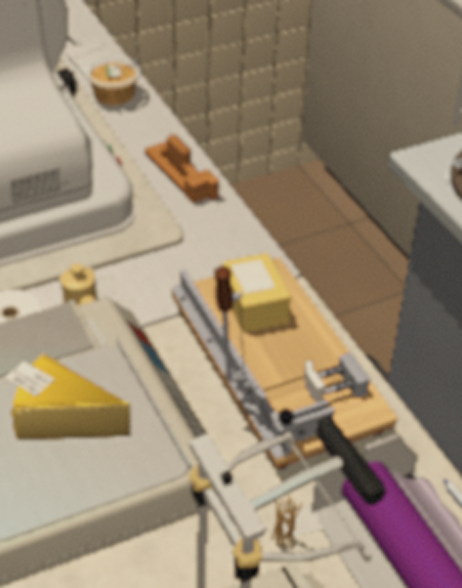

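View pics/top0c.png

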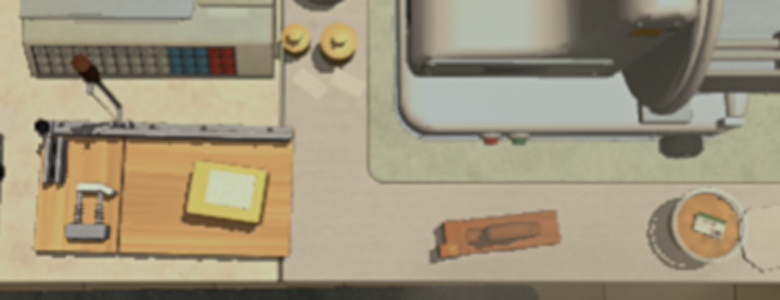

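```bash
cat >> h.py <<'E'
def rect(pts):
    (c,s,a)=cv2.minAreaRect((pts[:,:2]*1000).astype(np.float32)); return np.round(c,1),np.round(s,1),round(a,2)
E
python3 - <<'E'
from h import *
for n in ['top','side']:
    f=pickle.load(open(n+'0.pkl','rb')); P=world(f)
    X,Y,Z=P[...,0],P[...,1],P[...,2]
    print(n)
    # noise check
    m=(X>.45)&(X<.53)&(Y>.16)&(Y<.22); print('board z',np.nanmedian(Z[m]),np.nanstd(Z[m]))
    m=(X>.45)&(X<.5)&(Y>-.12)&(Y<-.02); print('counter z',np.nanmedian(Z[m]),np.nanstd(Z[m]))
    m=(X>.58)&(X<.65)&(Y>.02)&(Y<.35)&(abs(Z-.066)<.005); q=P[m]
    print('rail top',len(q)); 
    l=cv2.fitLine((q[:,:2]*1000).astype(np.float32),cv2.DIST_HUBER,0,.01,.01).ravel(); print('line',l,'slope dx/dy',l[0]/l[1], 'x at y=180',l[2]+(180-l[3])*l[0]/l[1], q[:,1].min(),q[:,1].max())
    m=(X>.44)&(X<.6)&(Y>.0)&(Y<.35)&(abs(Z-.037)<.005); q=P[m]; print('board',rect(q),q.min(0),q.max(0))
    for y0 in range(30,340,30):
        s=q[abs(q[:,1]*1000-y0)<5]; print(y0,np.round(np.percentile(s[:,0],[1,99]),4),end=' ')
    m=(X>.48)&(X<.59)&(Y>.03)&(Y<.16)&(abs(Z-.086)<.008); q=P[m]; print('cheese',np.median(q[:,2]),rect(q),np.median(q,0))
    m=(X>.44)&(X<.53)&(Y>-.35)&(Y<-.14)&(Z>.006)&(Z<.08); q=P[m]; print('stick',rect(q),q.min(0),q.max(0))
    m=(X>.44)&(X<.53)&(Y>-.35)&(Y<-.14)&(Z>.055)&(Z<.08); q=P[m]; print('rib',rect(q),q.min(0),q.max(0),np.median(q,0))
    m=(X>.44)&(X<.53)&(Y>-.35)&(Y<-.14)&(abs(Z-.014)<.004); q=P[m]; print('sole',rect(q),np.median(q,0))
    m=(X>.53)&(X<.6)&(Y>.29)&(Y<.33)&(Z>.06)&(Z<.08); q=P[m]; print('stop',rect(q),np.percentile(q,[3,97],axis=0))
    m=(X>.47)&(X<.56)&(Y>.22)&(Y<.3)&(Z>.06)&(Z<.08); q=P[m]; print('cheek',rect(q),np.percentile(q,[3,97],axis=0))
E
```

```text
top
board z 0.0354482728660237 0.010765795291929359
counter z 0.0001399746857828621 0.0021765255527192184
rail top 448
line [1.8774316e-02 9.9982375e-01 6.0439142e+02 1.7280637e+02] slope dx/dy 0.018777626 x at y=180 604.5265 0.021052021527840255 0.3245555034118036
board (array([529.3, 180.4]), array([321.5, 144.9]), 88.64) [0.45512329 0.01937605 0.03200436] [0.5999823  0.34221587 0.0418807 ]
30 [0.4553 0.5962] 60 [0.4552 0.5973] 90 [0.4552 0.5994] 120 [0.4577 0.5997] 150 [0.4578 0.5996] 180 [0.4579 0.5993] 210 [0.4579 0.5994] 240 [0.4618 0.5991] 270 [0.4604 0.5992] 300 [0.4606 0.5991] 330 [0.463  0.5449] cheese 0.0860652409307685 (array([530.3,  97.3]), array([92.5, 66.1]), 81.71) [0.53068668 0.09698638 0.08606524]
stick (array([ 483. , -253.4]), array([ 66.4, 179.9]), 14.48) [ 0.44582073 -0.34458014  0.00607687] [ 0.52572061 -0.16661409  0.06878286]
rib (array([ 483.6, -248.7]), array([19.5, 55.7]), 6.46) [ 0.47200758 -0.27661678  0.05539343] [ 0.49434047 -0.22110865  0.06878286] [ 0.4840462  -0.24765366  0.06237201]
sole (array([ 483.1, -243.9]), array([ 43.8, 158.5]), 6.69) [ 0.4
[... 986 characters left out ...]
[0.53236017 0.10650367 0.08661306]
stick (array([ 479.1, -246.2]), array([ 89.5, 200.9]), 5.76) [ 0.44062184 -0.3495271   0.00601162] [ 0.52925807 -0.14464461  0.0688427 ]
rib (array([ 486.6, -246. ]), array([19.8, 58.7]), 7.45) [ 0.4750836  -0.27491927  0.05511412] [ 0.49838788 -0.21639484  0.0688427 ] [ 0.48791444 -0.24147458  0.06264055]
sole (array([ 488.8, -240.5]), array([ 45. , 165.4]), 7.78) [ 0.49923291 -0.25155499  0.01460626]
stop (array([570.4, 317.5]), array([51.4, 22.7]), 0.49) [[0.54572136 0.30720856 0.06082609]
 [0.59207304 0.32803246 0.07322273]]
cheek (array([509.3, 270.6]), array([51.7, 70.6]), 84.12) [[0.47636025 0.24715254 0.06038926]
 [0.54375955 0.29747179 0.07030356]]
```

apply_moves([
  [1,0,0,0,0.1161],
  [1,0,0,0,0.1161],
  [1,0,0,0,0.1161],
  [1,0,0,0,0.1161],
  [1,0,0,0,0.1161],
  [1,0,0,0,0.1161],
  [1,0,0,0,0.1161],
  [1,0,0,0,0.1161],
  [1,0,0,0,0.1161],
], newtons=40)

```text
t: 1.85
eef_pos: [0.2652, 0.6207, 0.2266]
ee_rot: [3.142, 0.0, -1.454]
force: [0.3, 0.4, -0.4]
width: 0.0878
```

```bash
cat >> h.py <<'E'
def st(): 
    s=arm.get_state(); return s
def need(tx,ty,tz=None,s=None):
    s=s or arm.get_state(); y=s['ee_rot'][2]; p=s['eef_pos']; d=np.array([tx,ty])-p[:2]
    print('t',round(s['t'],2),'pos',np.round(p,4),'rot',np.round(s['ee_rot'],4),'F',np.round(s['force'],2),'w',round(s['width'],4))
    print('tool dx,dy,dz',np.round([d@[np.cos(y),np.sin(y)],d@[np.sin(y),-np.cos(y)],(p[2]-tz) if tz is not None else 0],4))
E
python3 -c "
from h import *
need(.485,-.2475,.12)"
```

```text
t 1.85 pos [0.2652 0.6207 0.2266] rot [ 3.1416  0.     -1.4545] F [ 0.32  0.4  -0.36] w 0.0878
tool dx,dy,dz [ 0.8878 -0.1175  0.1066]
```

apply_moves([
  [1,0.037,-0.0049,0,0],
  [1,0.037,-0.0049,0,0],
  [1,0.037,-0.0049,0,0],
  [1,0.037,-0.0049,0,0],
  [1,0.037,-0.0049,0,0],
  [1,0.037,-0.0049,0,0],
  [1,0.037,-0.0049,0,0],
  [1,0.037,-0.0049,0,0],
  [1,0.037,-0.0049,0,0],
  [1,0.037,-0.0049,0,0],
  [1,0.037,-0.0049,0,0],
  [1,0.037,-0.0049,0,0],
])

```text
t: 2.85
eef_pos: [0.3777, 0.1855, 0.227]
ee_rot: [-3.141, 0.001, -1.448]
force: [1.1, 0.3, -0.6]
width: 0.0878
```

apply_moves([
  [1,0.037,-0.0049,0,0],
  [1,0.037,-0.0049,0,0],
  [1,0.037,-0.0049,0,0],
  [1,0.037,-0.0049,0,0],
  [1,0.037,-0.0049,0,0],
  [1,0.037,-0.0049,0,0],
  [1,0.037,-0.0049,0,0],
  [1,0.037,-0.0049,0,0],
  [1,0.037,-0.0049,0,0],
  [1,0.037,-0.0049,0,0],
  [1,0.037,-0.0049,0,0],
  [1,0.037,-0.0049,0,0],
])

```text
t: 3.85
eef_pos: [0.4903, -0.2485, 0.2268]
ee_rot: [-3.141, -0.0, -1.449]
force: [0.3, 0.9, 0.5]
width: 0.0878
```

```bash
python3 -c "
from h import *
need(.485,-.2475,.025)"
```

```text
t 3.85 pos [ 0.4903 -0.2485  0.2268] rot [-3.1410e+00 -2.0000e-04 -1.4488e+00] F [0.25 0.93 0.48] w 0.0878
tool dx,dy,dz [-0.0016  0.0051  0.2018]
```

apply_moves([
  [1,-0.0016,0.0051,0.03,0],
  [1,0,0,0.03,0],
  [1,0,0,0.03,0],
  [1,0,0,0.03,0],
  [1,0,0,0.03,0],
  [1,0,0,0.03,0],
  [1,0,0,0.015,0],
  [1,0,0,0.0088,0],
  [1,0,0,0,0],
  [1,0,0,0,0],
], newtons=40)

```text
t: 4.68
eef_pos: [0.4852, -0.2455, 0.0232]
ee_rot: [3.142, -0.0, -1.448]
force: [0.2, -0.3, 1.7]
width: 0.0876
```

apply_moves([
  [-1,0,0,0,0],
  [-1,0,0,0,0],
  [-1,0,0,0,0],
  [-1,0,0,0,0],
  [-1,0,0,0,0],
  [-1,0,0,0,0],
  [-1,0,0,0,0],
  [-1,0,0,0,0],
])

```text
t: 5.35
eef_pos: [0.4848, -0.2454, 0.0228]
ee_rot: [-3.142, -0.0, -1.449]
force: [0.2, 0.2, -0.2]
width: 0.0399
```

```bash
cat > look.py <<'E'
import sys
from h import *
n,tag=sys.argv[1:3]; x0,y0,x1,y1=map(int,sys.argv[3:7])
f=eyes.grab_frame(n); pickle.dump(f,open(tag+'.pkl','wb')); a=f['color'][y0:y1,x0:x1,::-1]
s=min(800/(x1-x0),600/(y1-y0)); cv2.imwrite(f'pics/{tag}.png',cv2.resize(a,None,fx=s*.99,fy=s*.99,interpolation=cv2.INTER_CUBIC)); need(0,0)
E
python3 look.py side g1 230 120 430 290
```

```text
t 5.4 pos [ 0.4848 -0.2454  0.0228] rot [ 3.1416  0.     -1.4487] F [-0.39  0.2   0.26] w 0.0355
tool dx,dy,dz [-0.3026  0.4513  0.    ]
```

View pics/g1.png

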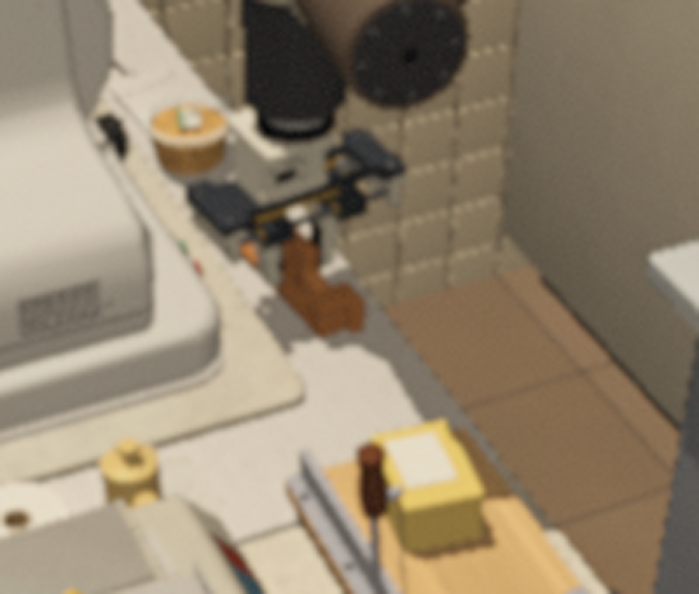

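apply_moves([
  [-1,0,0,0,0],
  [-1,0,0,0,0],
  [-1,0,0,0,0],
  [-1,0,0,0,0],
  [-1,0,0,0,0],
  [-1,0,0,0,0],
])

```text
t: 5.9
eef_pos: [0.4848, -0.2454, 0.0227]
ee_rot: [-3.142, 0.0, -1.449]
force: [-0.5, -0.1, -1.2]
width: 0.0196
```

apply_moves([
  [-1,0,0,-0.01,0],
  [-1,0,0,-0.02,0],
  [-1,0,0,-0.03,0],
  [-1,0,0,-0.02,0],
  [-1,0,0,0,0],
])

```text
t: 6.32
eef_pos: [0.488, -0.2461, 0.108]
ee_rot: [-3.134, -0.003, -1.448]
force: [1.6, -0.3, -0.0]
width: 0.0198
```

```bash
python3 look.py side g2 230 120 430 290; python3 look.py top g3 330 220 490 340; python3 - <<'E'
from h import *
s=arm.get_state();print(s['eef_pos'],s['ee_rot'])
for t in ['g2','g3']:
    P=world(pickle.load(open(t+'.pkl','rb')));X,Y,Z=P[...,0],P[...,1],P[...,2]
    for a,b in [(.06,.085),(.085,.11),(.11,.125),(.09,.125)]:
        m=(X>.43)&(X<.54)&(Y>-.35)&(Y<-.13)&(Z>a)&(Z<b); q=P[m]; 
        if len(q)>5: print(t,a,b,len(q),rect(q),np.percentile(q,[2,50,98],axis=0).round(3).tolist())
E
```

```text
t 6.37 pos [ 0.4868 -0.2457  0.1058] rot [-3.1361e+00 -1.7000e-03 -1.4483e+00] F [-0.57  0.25 -2.21] w 0.0198
tool dx,dy,dz [-0.3033  0.4532  0.    ]
t 6.42 pos [ 0.4856 -0.2454  0.1041] rot [-3.1386e+00 -6.0000e-04 -1.4487e+00] F [-0.24  0.12 -1.9 ] w 0.0195
tool dx,dy,dz [-0.3027  0.4521  0.    ]
[ 0.4856237  -0.24538956  0.10414984] [-3.13863510e+00 -5.51170924e-04 -1.44874275e+00]
g2 0.085 0.11 260 (array([ 489.5, -240.6]), array([ 52.5, 164.6]), 6.37) [[0.462, -0.316, 0.086], [0.504, -0.219, 0.099], [0.519, -0.165, 0.11]]
g2 0.11 0.125 193 (array([ 489.4, -224. ]), array([ 52.1, 131.3]), 8.19) [[0.461, -0.249, 0.111], [0.491, -0.19, 0.121], [0.517, -0.164, 0.125]]
g2 0.09 0.125 431 (array([ 490.4, -240.5]), array([ 54.4, 164.6]), 6.06) [[0.462, -0.312, 0.091], [0.498, -0.2, 0.107], [0.518, -0.164, 0.124]]
g3 0.11 0.125 29 (array([ 460.7, -182.5]), array([ 4.7, 31.7]), 0.08) [[0.458, -0.197, 0.114], [0.461, -0.178, 0.119], [0.463, -0.167, 0.122]]
g3 0.09 0.125 32 (array([ 459.9, -182.5]), array([ 6.4, 31.7]), 0.08) [[0.458, -0.197, 0.093], [0.461, -0.176, 0.119], [0.463, -0.167, 0.122]]
```

View pics/g2.png

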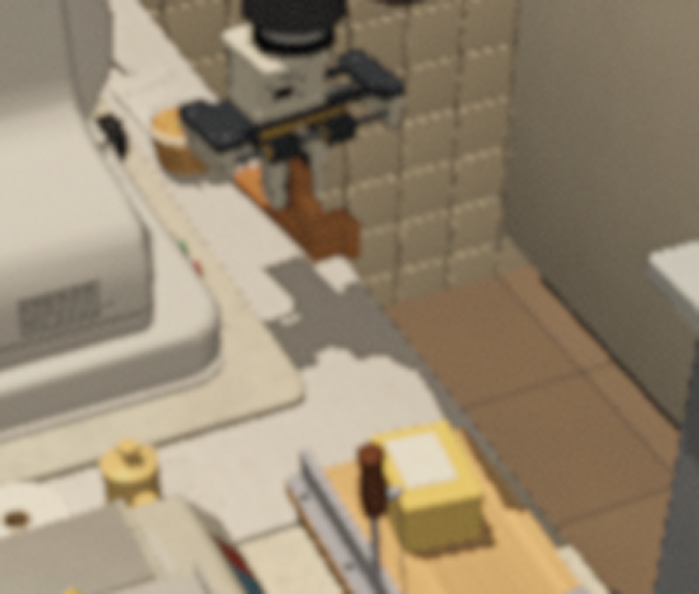

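View pics/g3.png

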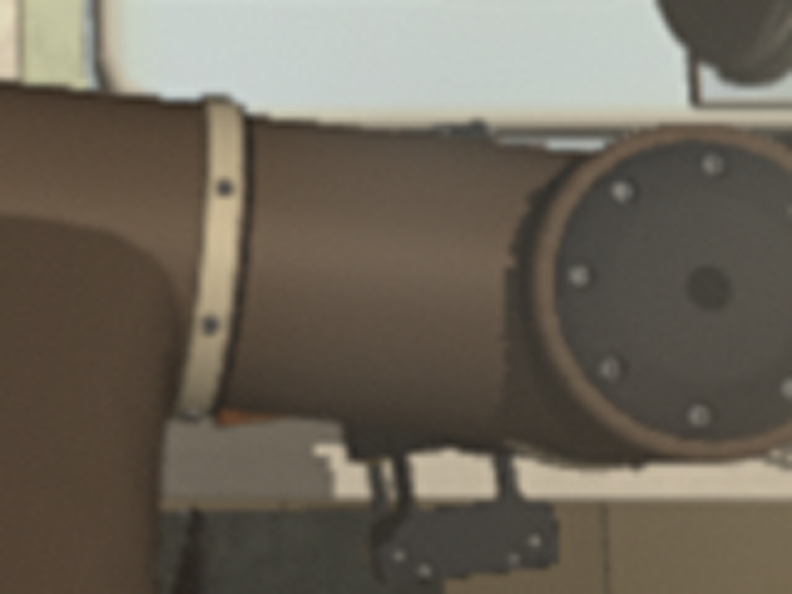

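```bash
python3 -c "
from h import *
need(.435,-.20,.11)"
```

```text
t 6.42 pos [ 0.4856 -0.2454  0.1041] rot [-3.1386e+00 -6.0000e-04 -1.4487e+00] F [-0.24  0.12 -1.9 ] w 0.0195
tool dx,dy,dz [-0.0512  0.0447 -0.0059]
```

apply_moves([
  [-1,-0.013,0.011,0,0],
  [-1,-0.013,0.011,0,0],
  [-1,-0.013,0.011,0,0],
  [-1,-0.012,0.011,0,0],
  [-1,0,0,0,0.08],
  [-1,0,0,0,0.08],
  [-1,0,0,0,0.08],
  [-1,0,0,0,0.08],
  [-1,0,0,0,0.08],
  [-1,0,0,0,0.089],
  [-1,0,0,0,0],
  [-1,0,0,0,0],
])

```text
t: 7.42
eef_pos: [0.4344, -0.2001, 0.1021]
ee_rot: [3.14, -0.0, -1.935]
force: [0.7, 0.4, -1.4]
width: 0.0197
```

```bash
python3 -c "
from h import *
need(.437,.031,.085);print(arm.get_state()['q'])"
```

```text
t 7.42 pos [ 0.4344 -0.2001  0.1021] rot [ 3.1401e+00 -3.0000e-04 -1.9352e+00] F [ 0.66  0.36 -1.41] w 0.0197
tool dx,dy,dz [-0.2168  0.0799  0.0171]
[-1.91010830e-02  1.60746086e-01 -5.78998710e-01 -2.17527192e-04
 -8.32532715e-01 -3.45116676e-01]
```

apply_moves([
  [-1,-0.0181,0.0067,0,0],
  [-1,-0.0181,0.0067,0,0],
  [-1,-0.0181,0.0067,0,0],
  [-1,-0.0181,0.0067,0,0],
  [-1,-0.0181,0.0067,0,0],
  [-1,-0.0181,0.0067,0,0],
  [-1,-0.0181,0.0067,0,0],
  [-1,-0.0181,0.0067,0,0],
  [-1,-0.0181,0.0067,0,0],
  [-1,-0.0181,0.0067,0,0],
  [-1,-0.0181,0.0067,0,0],
  [-1,-0.0181,0.0067,0,0],
])

```text
t: 8.42
eef_pos: [0.4375, 0.0323, 0.1025]
ee_rot: [3.141, -0.0, -1.934]
force: [0.2, 0.4, -1.4]
width: 0.0196
```

```bash
python3 -c "
from h import *
need(.437,.031,.0637);print(arm.get_state()['q'])"; python3 look.py side p1 290 180 450 300
```

```text
t 8.42 pos [0.4375 0.0323 0.1025] rot [ 3.1412e+00 -3.0000e-04 -1.9344e+00] F [ 0.2   0.37 -1.37] w 0.0196
tool dx,dy,dz [ 0.0014 -0.      0.0388]
[ 5.26139175e-01  9.42070304e-02 -6.59233084e-01 -1.35682287e-04
 -8.17853250e-01 -8.89694050e-01]
t 8.47 pos [0.4384 0.0344 0.1028] rot [-3.1410e+00  8.0000e-04 -1.9341e+00] F [ 1.99  2.81 -0.31] w 0.0196
tool dx,dy,dz [0.188  0.3975 0.    ]
```

View pics/p1.png

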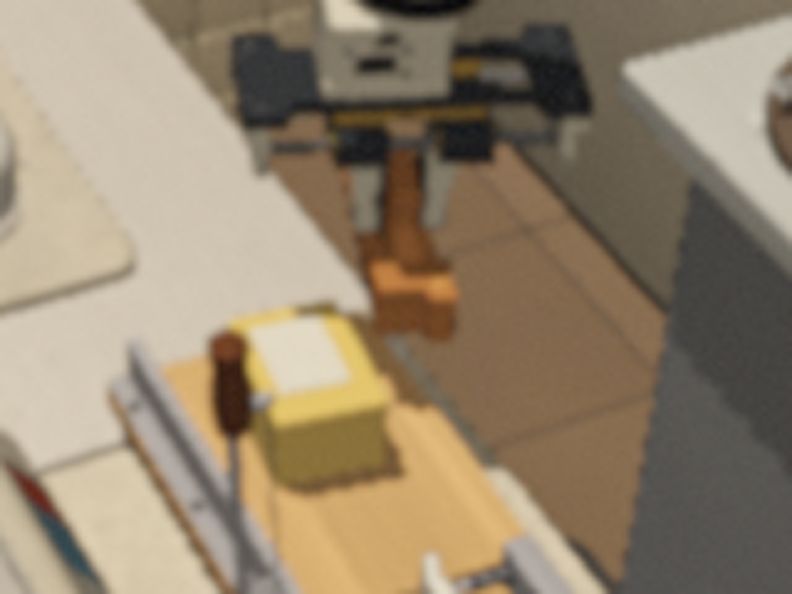

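apply_moves([
  [-1,0,0,0.01,0],
  [-1,0,0,0.01,0],
  [-1,0,0,0.01,0],
  [-1,0,0,0.009,0],
  [-1,0,0,0,0],
  [-1,0,0,0,0],
])

```text
t: 8.97
eef_pos: [0.4374, 0.0311, 0.0634]
ee_rot: [3.14, -0.001, -1.936]
force: [0.5, 0.3, -0.7]
width: 0.0198
```

```bash
python3 look.py side p2 290 180 450 300; python3 - <<'E'
from h import *
f=pickle.load(open('p2.pkl','rb'));P=world(f);X,Y,Z=P[...,0],P[...,1],P[...,2]
for l in ['push_stick','cheese_block']:
    for d in outline_of(l,f)[:1]:
        q=P[d['region']]; q=q[~np.isnan(q[:,0])]; print(l,d['score'],np.percentile(q,[2,98],axis=0).round(3).tolist())
        if l=='push_stick': q=q[abs(q[:,2]-.076)<.006]; print(rect(q),q[:,0].max(),q[:,1].max(),np.median(q,0))
E
```

```text
t 9.02 pos [0.4378 0.0314 0.0638] rot [ 3.1413e+00 -5.0000e-04 -1.9362e+00] F [-0.08  0.54 -0.76] w 0.0198
tool dx,dy,dz [0.1857 0.3977 0.    ]
push_stick 0.65 [[0.428, 0.025, 0.048], [0.484, 0.115, 0.107]]
(array([455.2,  76.2]), array([78.3, 42.1]), 61.78) 0.48643462206256627 0.11579757327204454 [0.45851556 0.08563376 0.07668195]
cheese_block 0.98 [[0.502, 0.061, 0.042], [0.569, 0.148, 0.091]]
```

View pics/p2.png

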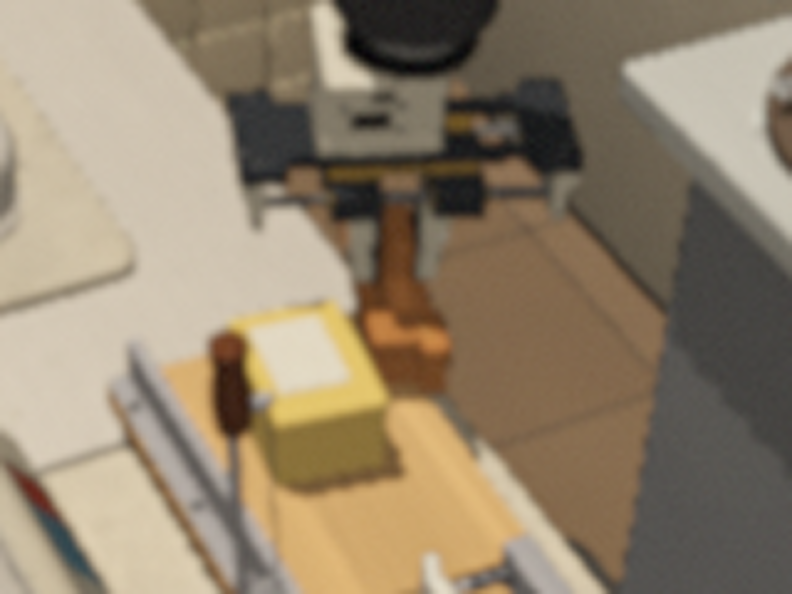

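apply_moves([
  [-1,-0.001,-0.0028,0,0],
  [-1,-0.001,-0.0028,0,0],
  [-1,-0.001,-0.0028,0,0],
  [-1,-0.001,-0.0028,0,0],
  [-1,-0.001,-0.0028,0,0],
  [-1,-0.001,-0.0028,0,0],
  [-1,-0.001,-0.0028,0,0],
  [-1,-0.001,-0.0028,0,0],
])

```text
t: 9.78
eef_pos: [0.4617, 0.0307, 0.0637]
ee_rot: [3.141, -0.0, -1.938]
force: [-1.7, -0.4, -0.9]
width: 0.0197
```

apply_moves([
  [-1,-0.0007,-0.0019,0,0],
  [-1,-0.0007,-0.0019,0,0],
  [-1,-0.0007,-0.0019,0,0],
  [-1,-0.0007,-0.0019,0,0],
  [-1,-0.0007,-0.0019,0,0],
  [-1,-0.0007,-0.0019,0,0],
])

```text
t: 10.28
eef_pos: [0.4739, 0.0307, 0.0637]
ee_rot: [3.142, -0.0, -1.938]
force: [-0.6, -0.5, -1.1]
width: 0.0199
```

```bash
cat > ch.py <<'E'
import sys
from h import *
f=pickle.load(open(sys.argv[1]+'.pkl','rb'));P=world(f);X,Y,Z=P[...,0],P[...,1],P[...,2]
d=outline_of('cheese_block',f)[0]
q=P[d['region']]; q=q[~np.isnan(q[:,0])]; q=q[abs(q[:,2]-.0865)<.005]; print(d['score'],rect(q),np.percentile(q,[2,50,98],axis=0).round(4).tolist())
E
python3 look.py side p3 290 180 450 300; python3 ch.py p3
```

```text
t 10.33 pos [0.4744 0.0308 0.0638] rot [-3.1413e+00  1.0000e-04 -1.9375e+00] F [-0.46  0.02 -1.59] w 0.02
tool dx,dy,dz [0.1988 0.4318 0.    ]
0.83 (array([558.1, 103. ]), array([96. , 68.4]), 86.5) [[0.5259, 0.059, 0.0819], [0.5487, 0.1108, 0.0863], [0.5893, 0.1476, 0.0906]]
```

View pics/p3.png

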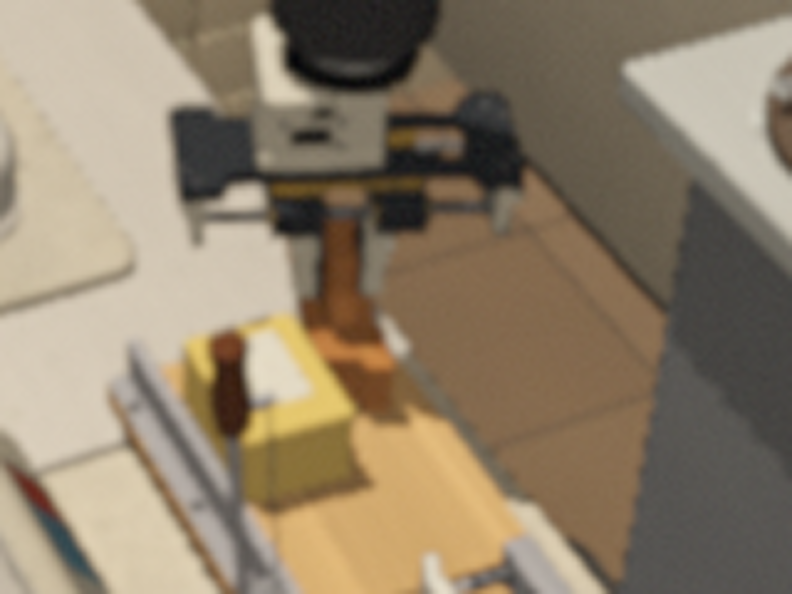

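apply_moves([
  [-1,-0.0007,-0.0019,0,0],
  [-1,-0.0007,-0.0019,0,0],
  [-1,-0.0007,-0.0019,0,0],
  [-1,-0.0004,-0.0009,0,0],
  [-1,-0.0004,-0.0009,0,0],
])

```text
t: 10.8
eef_pos: [0.4819, 0.0307, 0.0637]
ee_rot: [3.142, -0.0, -1.938]
force: [-2.7, -0.5, 0.6]
width: 0.0198
```

apply_moves([
  [-1,-0.0004,-0.0009,0,0],
  [-1,-0.0004,-0.0009,0,0],
])

```text
t: 10.97
eef_pos: [0.4838, 0.0308, 0.0638]
ee_rot: [3.142, -0.0, -1.938]
force: [-1.1, 0.8, -0.1]
width: 0.0198
```

apply_moves([
  [-1,-0.0004,-0.0009,0,0],
  [-1,-0.0004,-0.0009,0,0],
])

```text
t: 11.13
eef_pos: [0.485, 0.0307, 0.0636]
ee_rot: [3.14, -0.001, -1.938]
force: [-6.8, 1.3, 4.4]
width: 0.0198
```

apply_moves([
  [-1,0,0,0,0],
  [-1,0,0,0,0],
])

```text
t: 11.3
eef_pos: [0.4849, 0.0307, 0.0635]
ee_rot: [3.14, -0.001, -1.938]
force: [-4.3, 0.7, 0.8]
width: 0.0195
```

```bash
python3 look.py side p4 290 180 450 300; python3 ch.py p4
```

```text
t 11.35 pos [0.4849 0.0307 0.0635] rot [ 3.1403e+00 -9.0000e-04 -1.9376e+00] F [-4.17  0.4   1.17] w 0.0197
tool dx,dy,dz [0.2026 0.4416 0.    ]
0.7 (array([567. , 104.6]), array([68.4, 92.2]), 2.05) [[0.5358, 0.0614, 0.0821], [0.5577, 0.109, 0.0863], [0.5998, 0.1485, 0.0908]]
```

View pics/p4.png

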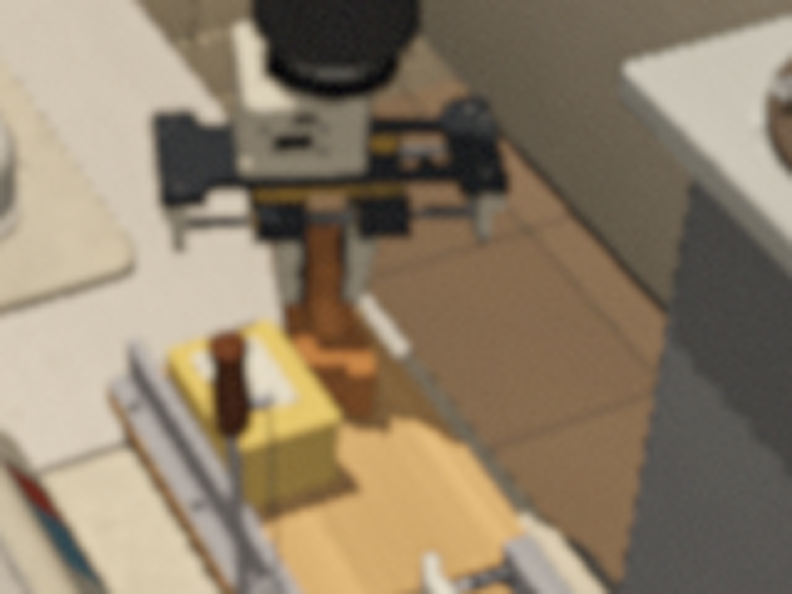

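apply_moves([
  [-1,-0.0002,-0.0005,0,0],
  [-1,-0.0002,-0.0005,0,0],
  [-1,0,0,0,0],
])

```text
t: 11.65
eef_pos: [0.4852, 0.0306, 0.0634]
ee_rot: [3.139, -0.002, -1.937]
force: [-7.1, 1.8, 2.0]
width: 0.0199
```

apply_moves([
  [-1,0,0,0,0],
  [-1,0,0,0,0],
  [-1,0,0,0,0],
])

```text
t: 11.9
eef_pos: [0.4852, 0.0306, 0.0634]
ee_rot: [3.139, -0.002, -1.937]
force: [-7.4, 0.4, 2.4]
width: 0.0201
```

```bash
cat > pose.py <<'E'
# silhouette fit: project model cheese box (yaw,x,y) to image & compare with mask
import sys
from h import *
from scipy.optimize import minimize
def proj(f,p):
    E=np.linalg.inv(np.array(f['extrinsics']));K=np.array(f['camera_matrix'])
    c=p@E[:3,:3].T+E[:3,3]; x=c[:,0]/-c[:,2]; y=-c[:,1]/-c[:,2]; s=1+f['k1']*(x*x+y*y)
    return np.stack([K[0,0]*x*s+K[0,2],K[1,1]*y*s+K[1,2]],1)
def face(f,x,y,a,z,w=.066,l=.090,lo=None):
    c,s=np.cos(a),np.sin(a)
    xy=np.array([[-1,-1],[1,-1],[1,1],[-1,1]])*[w/2,l/2]
    xy=xy@np.array([[c,s],[-s,c]])+[x,y]
    return proj(f,np.c_[xy,np.full(4,z)])
if __name__=='__main__':
    for t in sys.argv[1:]:
        f=pickle.load(open(t+'.pkl','rb'))
        hsv=cv2.cvtColor(f['color'],cv2.COLOR_RGB2HSV)
        P=world(f);Z=P[...,2]
        reg=outline_of('cheese_block',f)
        R=cv2.dilate(reg[0]['region'].astype(np.uint8),np.ones((7,7)))>0 if reg else (P[...,0]>.47)&(P[...,1]>0)
        m=R&(Z>.080)&(Z<.094)
        q=P[m]
        # line fits of near/far edges by y-bins
        ys=np.arange(q[:,1].min()+.008,q[:,1].max()-.008,.005)
        far=[np.max(q[abs(q[:,1]-y)<.004,0]) for y in ys]; near=[np.min(q[abs(q[:,1]-y)<.004,0]) for y in ys]
        print(t,'far slope',np.polyfit(ys,far,1),'near',np.polyfit(ys,near,1),'far mid',np.mean(far),np.mean(near), 'y',q[:,1].min(),q[:,1].max())
E
python3 look.py side p5 290 180 450 300; python3 pose.py side0 p4 p5
```

```text
t 11.95 pos [0.4851 0.0306 0.0633] rot [ 3.1392e+00 -1.7000e-03 -1.9375e+00] F [-8.25  1.61  1.52] w 0.02
tool dx,dy,dz [0.2025 0.4419 0.    ]Traceback (most recent call last):
  File "pose.py", line 19, in <module>
    reg=outline_of('cheese_block',f)
ValueError: only the last four pictures can be asked about
```

```bash
sed -i "s/^        reg=.*//; s/^        R=.*/        R=(P[...,0]>.48)\&(P[...,0]<.63)\&(P[...,1]>.03)\&(P[...,1]<.17)\&(hsv[...,1]>0)/" pose.py; python3 pose.py top0 side0 p4 p5
python3 - <<'E'
from h import *
from pose import proj
f=pickle.load(open('p5.pkl','rb'))
a=cv2.resize(f['color'][180:300,290:450,::-1],None,fx=4.95,fy=4.95,interpolation=cv2.INTER_CUBIC)
for y in np.linspace(-.15,.15,31):
    pass
def draw(pts,c):
    u=(proj(f,np.array(pts))-[290,180]+.5)*4.95-.5
    cv2.polylines(a,[u.astype(int)],False,c,1)
# rail far/near top edges with hypothesised line
for xr,c in [(.6025,(0,0,255)),(.6,(255,0,0))]:
    draw([[xr+.0188*y,.18+y,.066] for y in (-.155,0,.1)],c)
cv2.imwrite('pics/ov5.png',a)
E
```

```text
top0 far slope [0.13802776 0.54948645] near [0.14041541 0.48374974] far mid 0.5628558868833768 0.49735044411224777 y 0.048860486817584495 0.14512441100987483
side0 far slope [0.23456584 0.53985273] near [0.14256534 0.48597258] far mid 0.5629942872849916 0.5000376471701016 y 0.050656984026101526 0.14883774131683547
p4 far slope [0.65908562 0.52771898] near [0.46063958 0.47032668] far mid 0.5860749005574201 0.5111120377778196 y 0.03054072548809872 0.15106031396389463
p5 far slope [0.65875284 0.52707619] near [0.5283226  0.46335969] far mid 0.5854486489945798 0.510174648922872 y 0.030610558699238677 0.15108067676545056
```

View pics/ov5.png

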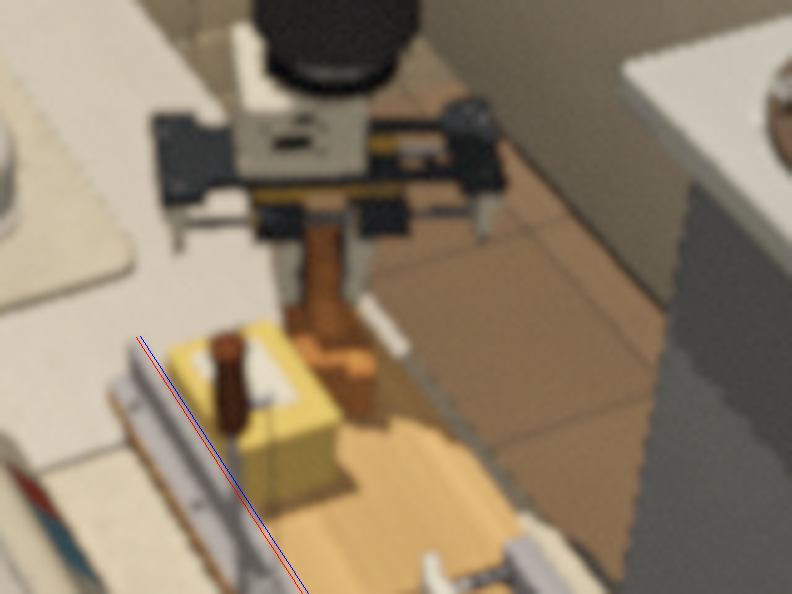

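```bash
cat > ov.py <<'E'
import sys
from h import *
from pose import proj,face
t=sys.argv[1]; out=sys.argv[2]; x,y,a=map(float,sys.argv[3:6])
f=pickle.load(open(t+'.pkl','rb'))
x0,y0,x1,y1=map(int,sys.argv[6:10]) if len(sys.argv)>6 else (310,225,380,290)
s=790/(x1-x0); s=min(s,590/(y1-y0))
im=cv2.resize(f['color'][y0:y1,x0:x1,::-1],None,fx=s,fy=s,interpolation=cv2.INTER_CUBIC)
for z,c in [(.086,(0,0,255)),(.036,(255,0,0))]:
    u=(face(f,x,y,a,z)-[x0,y0]+.5)*s-.5
    cv2.polylines(im,[u.astype(int)],True,c,1)
for xr in (.601,):
    u=(proj(f,np.array([[xr+.0188*q,.18+q,.066] for q in (-.155,0,.15)]))-[x0,y0]+.5)*s-.5
    cv2.polylines(im,[u.astype(int)],False,(0,255,0),1)
cv2.imwrite(f'pics/{out}.png',im)
E
python3 ov.py p5 ov5b .5665 .100 -.02
python3 ov.py side0 ov0b .5315 .0973 -.145
```

```text
(no output)
```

View pics/ov5b.png

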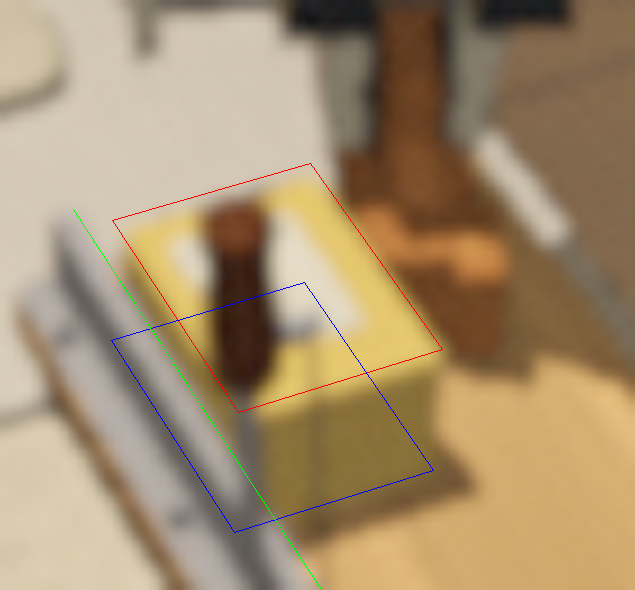

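View pics/ov0b.png

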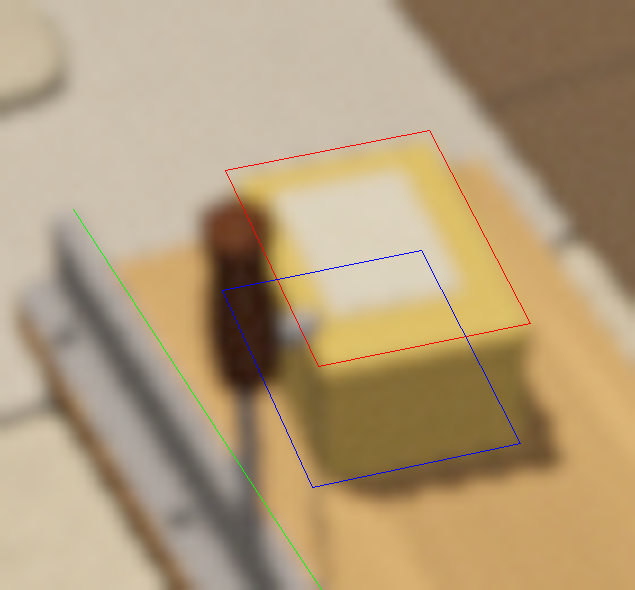

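```bash
python3 -c "
from h import *
need(.457,.031); need(.457,-.037,.0637)"
```

```text
t 11.95 pos [0.4851 0.0306 0.0633] rot [ 3.1392e+00 -1.7000e-03 -1.9375e+00] F [-8.25  1.61  1.52] w 0.02
tool dx,dy,dz [0.0097 0.0264 0.    ]
t 11.95 pos [0.4851 0.0306 0.0633] rot [ 3.1392e+00 -1.7000e-03 -1.9375e+00] F [-8.25  1.61  1.52] w 0.02
tool dx,dy,dz [ 0.0732  0.002  -0.0004]
```

apply_moves([
  [-1,0.001,0.003,0,0],
  [-1,0.002,0.0055,0,0],
  [-1,0.0025,0.007,0,0],
  [-1,0.0025,0.007,0,0],
  [-1,0.002,0.005,0,0],
  [-1,0.0105,-0.004,0,0],
  [-1,0.0105,-0.004,0,0],
  [-1,0.0105,-0.004,0,0],
  [-1,0.0105,-0.004,0,0],
  [-1,0.0105,-0.004,0,0],
  [-1,0.0105,-0.004,0,0],
])

```text
t: 12.87
eef_pos: [0.4574, -0.0375, 0.0637]
ee_rot: [3.142, -0.0, -1.938]
force: [0.5, 0.3, -1.9]
width: 0.0196
```

apply_moves([
  [-1,0,0,0,-0.0866],
  [-1,0,0,0,-0.0866],
  [-1,0,0,0,-0.0866],
  [-1,0,0,0,-0.0866],
  [-1,0,0,0,0],
])

```text
t: 13.28
eef_pos: [0.4574, -0.037, 0.0637]
ee_rot: [3.141, -0.0, -1.589]
force: [0.1, 0.0, -1.8]
width: 0.0198
```

```bash
python3 look.py side p6 290 180 450 300; python3 ov.py p6 ov6 .5665 .100 -.02;  python3 -c "
from h import *
need(.533,-.037,.0637)"
```

```text
t 13.33 pos [ 0.4574 -0.0368  0.0637] rot [ 3.1414e+00 -1.0000e-04 -1.5938e+00] F [ 0.28 -0.63 -2.17] w 0.0198
tool dx,dy,dz [-0.0263  0.4581  0.    ]
t 13.33 pos [ 0.4574 -0.0368  0.0637] rot [ 3.1414e+00 -1.0000e-04 -1.5938e+00] F [ 0.28 -0.63 -2.17] w 0.0198
tool dx,dy,dz [-0.0016 -0.0756 -0.    ]
```

View pics/p6.png

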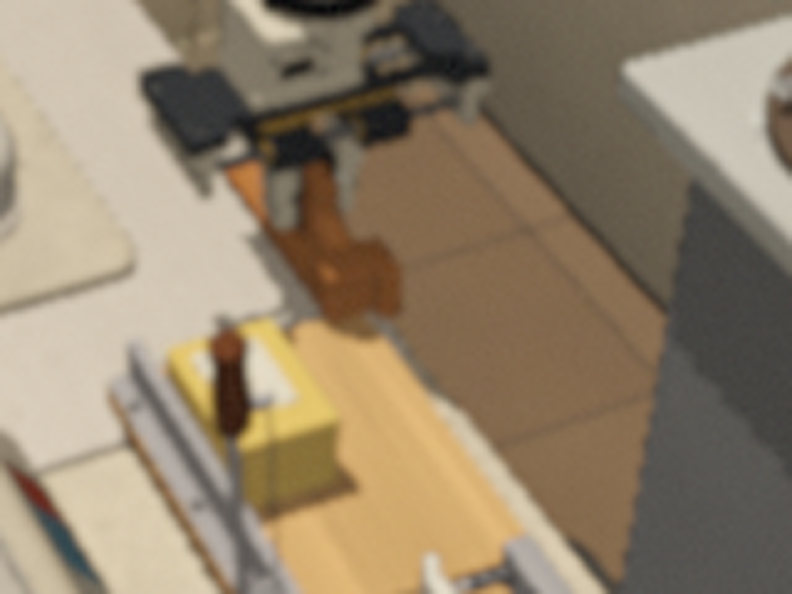

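View pics/ov6.png

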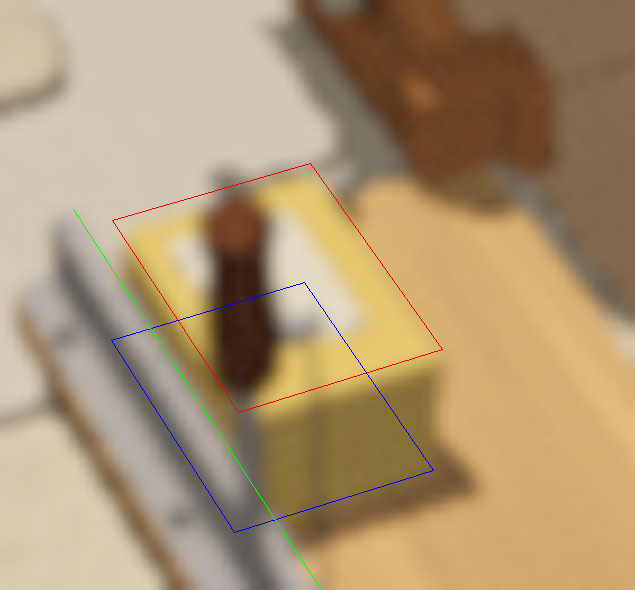

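```bash
python3 look.py top p7 160 180 400 330; python3 pose.py p7
```

```text
t 13.38 pos [ 0.4574 -0.0367  0.0637] rot [ 3.1415 -0.     -1.5951] F [ 0.33 -0.38 -2.17] w 0.02
tool dx,dy,dz [-0.0255  0.4581  0.    ]
p7 far slope [0.00228351 0.59711151] near [0.00161483 0.53318993] far mid 0.5973395222793769 0.5333511806326641 y 0.05435308066982068 0.14705862562092326
```

View pics/p7.png

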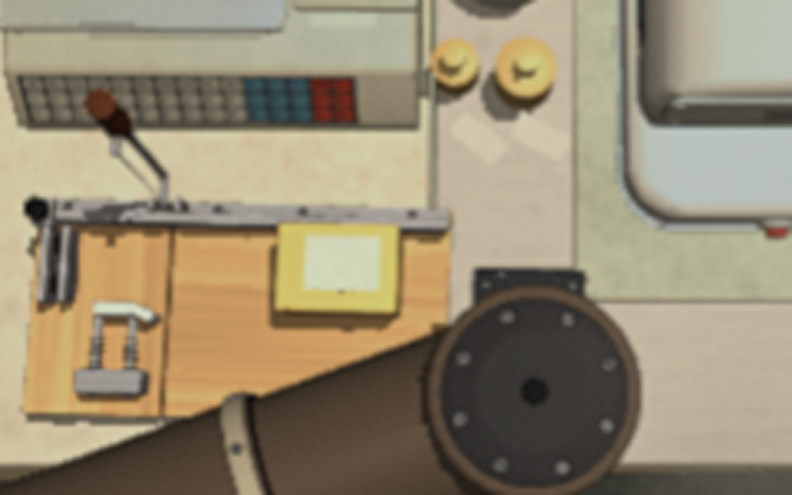

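```bash
python3 - <<'E'
from h import *
from pose import face
f=pickle.load(open('p7.pkl','rb'));hsv=cv2.cvtColor(f['color'],cv2.COLOR_RGB2HSV)
P=world(f);q=P[(P[...,0]>.5)&(P[...,0]<.63)&(P[...,1]>.03)&(P[...,1]<.17)&(abs(P[...,2]-.086)<.006)];print(rect(q),np.median(q[:,2]))
# subpixel yaw by gradient score on top-face near edge & label edges
g=cv2.cvtColor(f['color'],cv2.COLOR_RGB2LAB).astype(np.float32)
def edge(col_range,row_range,ch):
    out=[]
    for c in range(*col_range):
        p=g[row_range[0]:row_range[1],c,ch]; d=np.abs(np.diff(p)); d[d<d.max()*.3]=0
        out.append((c,row_range[0]+.5+(d*np.arange(len(d))).sum()/d.sum()))
    o=np.array(out); k=np.polyfit(o[:,0],o[:,1],1); r=o[:,1]-np.polyval(k,o[:,0]); m=abs(r)<1; k=np.polyfit(o[m,0],o[m,1],1); return k,r.std().round(2)
# columns: crop x/3.3+160 ; block cols 243..280, far edge row~ 180+226/3.3=248.5; near edge row 180+308/3.3=273
print('far',edge((248,278),(245,252),2),'near',edge((246,277),(268,279),2))
print('label top',edge((255,272),(248,255),2),'label bot',edge((255,272),(264,271),2))
print('rail/board edge', edge((180,240),(244,252),2), edge((215,242),(244,252),2))
print('board near', edge((172,225),(300,312),0))
E
```

```text
(array([565.6, 101.3]), array([92.2, 66.3]), 88.13) 0.08597561969940004
far (array([1.40687287e-02, 2.44168017e+02]), np.float64(0.36)) near (array([-4.09961080e-02,  2.83529533e+02]), np.float64(0.66))
label top (array([-6.75689316e-03,  2.52315764e+02]), np.float64(0.15)) label bot (array([2.04194231e-02, 2.62283999e+02]), np.float64(0.17))
rail/board edge (array([2.14773086e-02, 2.44421006e+02]), np.float64(0.23)) (array([1.03709846e-02, 2.46945140e+02]), np.float64(0.09))
board near (array([-1.14360395e-02,  3.08040867e+02]), np.float64(1.36))
```

apply_moves([
  [-1,0,-0.0094,0,0],
  [-1,0,-0.0094,0,0],
  [-1,0,-0.0094,0,0],
  [-1,0,-0.0094,0,0],
  [-1,0,-0.0094,0,0],
  [-1,0,-0.0094,0,0],
  [-1,0,-0.0094,0,0],
  [-1,0,-0.0094,0,0],
  [-1,0,0,0,0],
])

```text
t: 14.13
eef_pos: [0.5347, -0.0374, 0.0637]
ee_rot: [-3.141, -0.0, -1.591]
force: [0.7, 0.6, -0.8]
width: 0.0196
```

```bash
python3 look.py side p8 300 200 400 275; python3 look.py top p9 160 180 400 330;
```

```text
t 14.18 pos [ 0.5334 -0.0375  0.0635] rot [ 3.1415e+00 -1.0000e-04 -1.5915e+00] F [-0.95  0.27 -0.73] w 0.0198
tool dx,dy,dz [-0.0264  0.5341  0.    ]
t 14.23 pos [ 0.5326 -0.0376  0.0634] rot [ 3.1409e+00 -1.0000e-04 -1.5917e+00] F [-0.71  0.28 -1.19] w 0.02
tool dx,dy,dz [-0.0264  0.5332  0.    ]
```

View pics/p8.png

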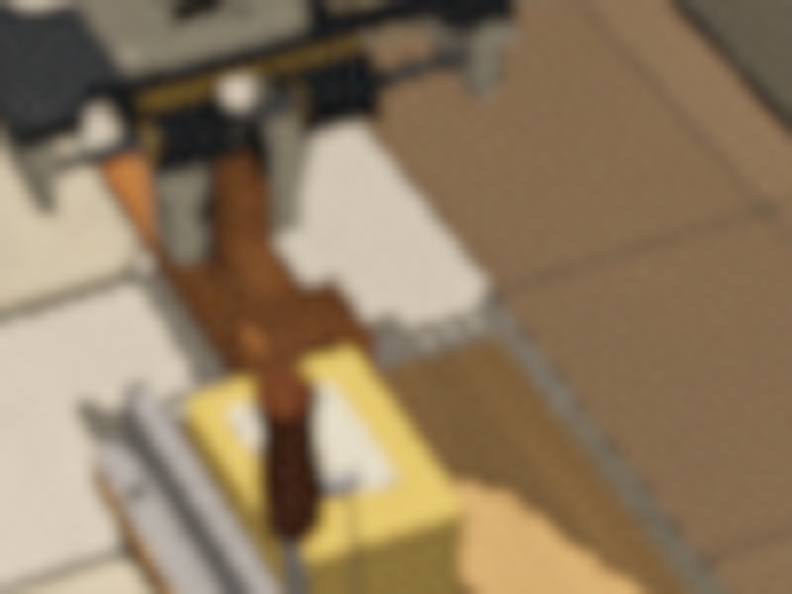

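View pics/p9.png

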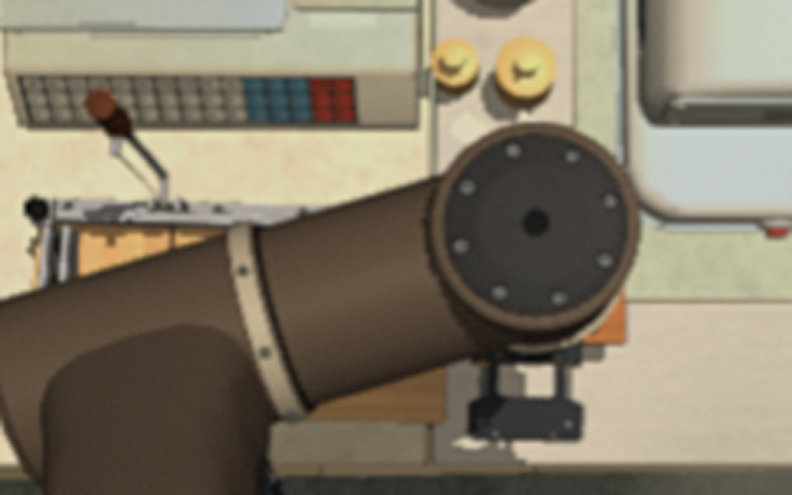

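```bash
cat > ovs.py <<'E'
import sys
from h import *
from pose import proj,face
t,out=sys.argv[1:3]; cx,cy,ca,tx,ty,tyaw,base=map(float,sys.argv[3:10]); x0,y0,x1,y1=map(int,sys.argv[10:14])
f=pickle.load(open(t+'.pkl','rb'))
s=min(790/(x1-x0),590/(y1-y0))
im=cv2.resize(f['color'][y0:y1,x0:x1,::-1],None,fx=s,fy=s,interpolation=cv2.INTER_CUBIC)
def d(p,c,cl=True):
    u=(proj(f,np.array(p))-[x0,y0]+.5+np.array([.5,1.4]))*s-.5; cv2.polylines(im,[u.astype(int)],cl,c,1)
for z in (.086,.036):
    c,sn=np.cos(ca),np.sin(ca); d([[cx+c*a-sn*b,cy+sn*a+c*b,z] for a,b in [(-.033,-.045),(.033,-.045),(.033,.045),(-.033,.045)]],(0,0,255))
a=tyaw+np.pi/2; c,sn=np.cos(a),np.sin(a)
T=lambda x,y,z:[tx+c*x-sn*(y-.002),ty+sn*x+c*(y-.002),base+z]
nose=[(-.022,.049),(.022,.049),(.022,.075),(-.006,.075),(-.006,.084),(-.022,.084)]
for z in (.036,0): d([T(x,y,z) for x,y in nose],(255,0,0))
d([T(x,y,.014) for x,y in [(-.022,-.075),(.022,-.075),(.022,.075),(-.022,.075)]],(255,255,0))
d([T(x,y,.064) for x,y in [(-.01,-.028),(.01,-.028),(.01,.028),(-.01,.028)]],(0,255,0))
cv2.imwrite(f'pics/{out}.png',im)
E
python3 ovs.py p8 ov8 .5645 .1013 -.02 .5334 -.0375 -1.5915 .0405 300 200 400 275
```

```text
(no output)
```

View pics/ov8.png

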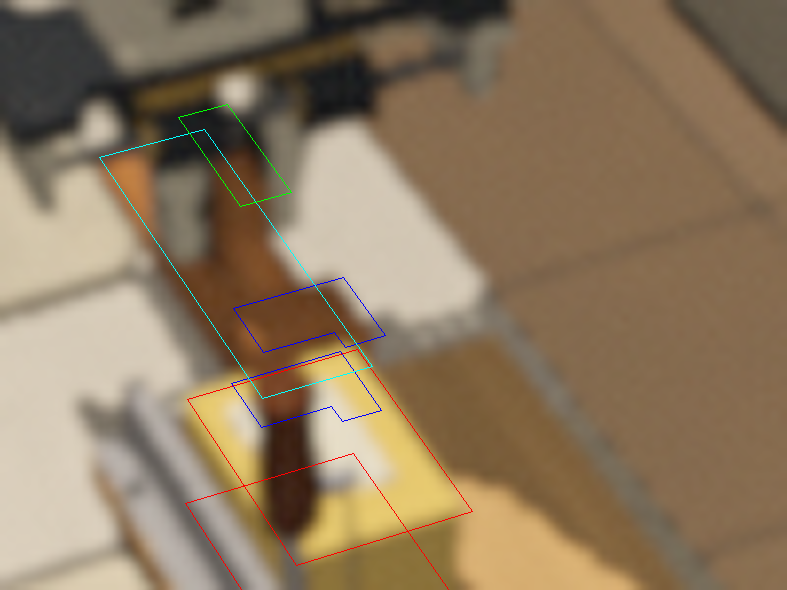

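apply_moves([
  [-1,-0.003,0.0013,0,0],
  [-1,-0.004,0,0,0],
  [-1,-0.004,0,0,0],
  [-1,-0.003,0,0,0],
  [-1,-0.002,0,0,0],
  [-1,-0.001,0,0,0],
  [-1,-0.001,0,0,0],
  [-1,0,0,0,0],
])

```text
t: 14.9
eef_pos: [0.5316, -0.0193, 0.0638]
ee_rot: [-3.142, 0.0, -1.591]
force: [0.1, -0.4, -1.4]
width: 0.0201
```

apply_moves([
  [-1,0,-0.001,0,0],
  [-1,0,-0.001,0,0],
  [-1,0,-0.001,0,0],
])

```text
t: 15.15
eef_pos: [0.5347, -0.0197, 0.0637]
ee_rot: [3.142, -0.0, -1.591]
force: [0.2, 0.3, -1.1]
width: 0.0196
```

apply_moves([
  [-1,0,-0.0007,0,0],
  [-1,0,-0.0007,0,0],
])

```text
t: 15.32
eef_pos: [0.5355, -0.0197, 0.0636]
ee_rot: [3.14, -0.0, -1.591]
force: [-3.2, 1.1, -0.6]
width: 0.0198
```

apply_moves([
  [-1,0,-0.0007,0,0],
  [-1,0,0,0,0],
])

```text
t: 15.48
eef_pos: [0.5356, -0.0198, 0.0634]
ee_rot: [3.139, -0.0, -1.591]
force: [-5.0, 1.3, 0.9]
width: 0.0196
```

apply_moves([
  [-1,-0.001,0.0002,0,0],
  [-1,-0.001,0,0,0],
  [-1,-0.001,0,0,0],
  [-1,-0.001,0,0,0],
])

```text
t: 15.82
eef_pos: [0.5357, -0.0159, 0.0634]
ee_rot: [3.14, -0.001, -1.591]
force: [-4.5, -2.3, -0.5]
width: 0.02
```

apply_moves([
  [-1,-0.001,0,0,0],
  [-1,-0.001,0,0,0],
  [-1,-0.001,0,0,0],
])

```text
t: 16.07
eef_pos: [0.5357, -0.0131, 0.0634]
ee_rot: [3.14, -0.001, -1.591]
force: [-6.2, -3.1, -1.0]
width: 0.02
```

apply_moves([
  [-1,-0.0015,0.0002,0,0],
  [-1,-0.002,0,0,0],
  [-1,-0.002,0,0,0],
  [-1,-0.002,0,0,0],
  [-1,-0.002,0,0,0],
])

```text
t: 16.48
eef_pos: [0.5359, -0.0034, 0.0634]
ee_rot: [3.14, -0.001, -1.591]
force: [-4.0, -3.5, -1.3]
width: 0.0199
```

apply_moves([
  [-1,-0.002,0,0,0],
  [-1,-0.002,0,0,0],
  [-1,-0.002,0,0,0],
  [-1,-0.002,0,0,0],
  [-1,-0.002,0,0,0],
])

```text
t: 16.9
eef_pos: [0.5361, 0.0066, 0.0634]
ee_rot: [3.14, -0.001, -1.591]
force: [-4.8, -2.9, -1.0]
width: 0.0197
```

apply_moves([
  [-1,-0.002,0,0,0],
  [-1,-0.002,0,0,0],
  [-1,-0.002,0,0,0],
  [-1,-0.002,0,0,0],
  [-1,-0.002,0,0,0],
  [-1,-0.002,0,0,0],
])

```text
t: 17.4
eef_pos: [0.5364, 0.0187, 0.0634]
ee_rot: [3.14, -0.001, -1.591]
force: [-5.0, -3.7, -2.7]
width: 0.0199
```

```bash
python3 look.py side q1 300 200 420 290; python3 ovs.py q1 ovq1 .5648 .1375 -.02 .5363 .0186 -1.591 .0405 300 210 400 285
```

```text
t 17.45 pos [0.5365 0.0191 0.0634] rot [ 3.1405e+00 -4.0000e-04 -1.5913e+00] F [-4.94 -1.51 -2.63] w 0.02
tool dx,dy,dz [0.0301 0.536  0.    ]
```

View pics/q1.png

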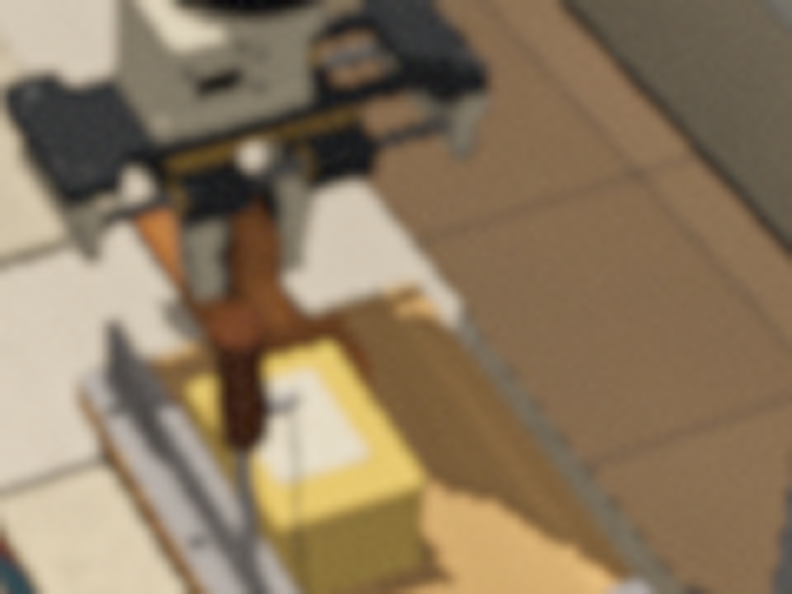

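View pics/ovq1.png

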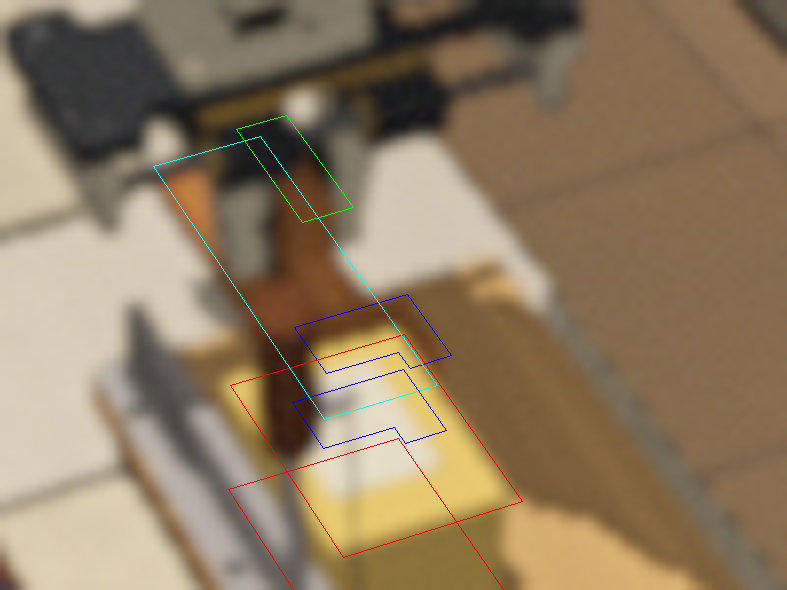

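apply_moves([
  [-1,-0.002,0,0,0],
  [-1,-0.002,0,0,0],
  [-1,-0.002,0,0,0],
  [-1,-0.002,0,0,0],
  [-1,-0.002,0,0,0],
  [-1,-0.002,0,0,0],
])

```text
t: 17.95
eef_pos: [0.5367, 0.0307, 0.0634]
ee_rot: [3.14, -0.001, -1.591]
force: [-5.2, -2.5, -2.2]
width: 0.02
```

apply_moves([
  [-1,-0.002,0,0,0],
  [-1,-0.002,0,0,0],
  [-1,-0.002,0,0,0],
  [-1,-0.002,0,0,0],
  [-1,-0.002,0,0,0],
  [-1,-0.002,0,0,0],
  [-1,-0.002,0,0,0],
])

```text
t: 18.53
eef_pos: [0.5371, 0.0448, 0.0635]
ee_rot: [3.141, -0.0, -1.591]
force: [-4.2, -2.8, -2.7]
width: 0.0197
```

apply_moves([
  [-1,-0.002,0,0,0],
  [-1,-0.002,0,0,0],
  [-1,-0.002,0,0,0],
  [-1,-0.002,0,0,0],
  [-1,-0.002,0,0,0],
  [-1,-0.002,0,0,0],
  [-1,-0.002,0,0,0],
])

```text
t: 19.12
eef_pos: [0.5375, 0.0589, 0.0635]
ee_rot: [3.141, -0.0, -1.591]
force: [-4.0, -2.4, -1.9]
width: 0.0194
```

apply_moves([
  [-1,-0.002,-0.0001,0,0],
  [-1,-0.002,0,0,0],
  [-1,-0.002,0,0,0],
  [-1,-0.002,0,0,0],
  [-1,-0.002,0,0,0],
  [-1,-0.002,0,0,0],
  [-1,-0.002,0,0,0],
])

```text
t: 19.7
eef_pos: [0.5378, 0.0728, 0.0635]
ee_rot: [3.141, -0.0, -1.591]
force: [-4.7, -3.7, -3.0]
width: 0.0202
```

apply_moves([
  [-1,-0.0015,0,0,0],
  [-1,-0.0015,0,0,0],
  [-1,-0.0015,0,0,0],
  [-1,-0.0015,0,0,0],
])

```text
t: 20.03
eef_pos: [0.5379, 0.0788, 0.0635]
ee_rot: [3.141, -0.0, -1.591]
force: [-4.6, -1.8, -2.9]
width: 0.0196
```

apply_moves([
  [-1,-0.0015,0,0,0],
  [-1,-0.0015,0,0,0],
  [-1,-0.0015,0,0,0],
  [-1,-0.0015,0,0,0],
])

```text
t: 20.37
eef_pos: [0.538, 0.0845, 0.0635]
ee_rot: [3.141, -0.001, -1.591]
force: [-4.2, -5.6, -2.1]
width: 0.0198
```

```bash
python3 look.py side q2 300 210 420 300; python3 ovs.py q2 ovq2 .567 .205 -.02 .538 .087 -1.591 .0405 310 220 420 300
```

```text
t 20.42 pos [0.5381 0.0847 0.0635] rot [ 3.1406e+00 -8.0000e-04 -1.5914e+00] F [-4.38 -2.71 -2.06] w 0.0199
tool dx,dy,dz [0.0957 0.5362 0.    ]
```

View pics/q2.png

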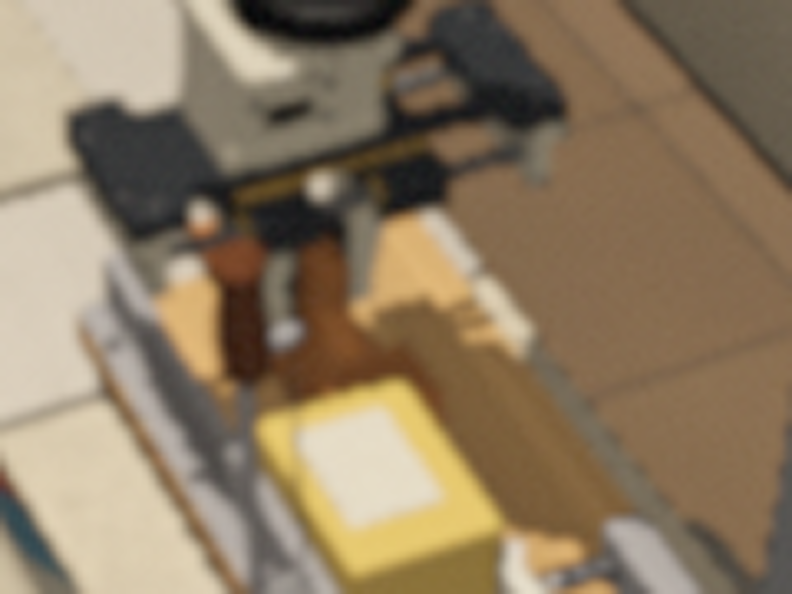

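apply_moves([
  [-1,-0.0015,-0.0001,0,0],
  [-1,-0.0015,0,0,0],
  [-1,-0.0015,0,0,0],
  [-1,-0.0015,0,0,0],
])

```text
t: 20.75
eef_pos: [0.5381, 0.0901, 0.0635]
ee_rot: [3.14, -0.001, -1.592]
force: [-4.2, -5.6, -1.2]
width: 0.0198
```

apply_moves([
  [-1,-0.0015,0,0,0],
  [-1,-0.0015,0,0,0],
  [-1,-0.0015,0,0,0],
  [-1,-0.0015,0,0,0],
])

```text
t: 21.08
eef_pos: [0.5383, 0.0962, 0.0635]
ee_rot: [3.14, -0.001, -1.592]
force: [-3.9, -4.1, -1.2]
width: 0.0199
```

apply_moves([
  [-1,-0.0015,0,0,0],
  [-1,-0.0015,0,0,0],
  [-1,-0.0015,0,0,0],
  [-1,-0.0015,0,0,0],
])

```text
t: 21.42
eef_pos: [0.5384, 0.1023, 0.0635]
ee_rot: [3.14, -0.001, -1.592]
force: [-4.2, -5.1, -2.3]
width: 0.0198
```

apply_moves([
  [-1,-0.0015,0,0,0],
  [-1,-0.0015,0,0,0],
  [-1,-0.0015,0,0,0],
  [-1,-0.0015,0,0,0],
  [-1,-0.0015,0,0,0],
  [-1,-0.0015,0,0,0],
])

```text
t: 21.92
eef_pos: [0.5387, 0.1114, 0.0635]
ee_rot: [3.14, -0.001, -1.592]
force: [-3.1, -4.3, -2.5]
width: 0.0197
```

apply_moves([
  [-1,-0.0015,0,0,0],
  [-1,-0.0015,0,0,0],
  [-1,-0.0015,0,0,0],
  [-1,-0.0015,0,0,0],
  [-1,-0.0015,0,0,0],
  [-1,-0.0015,0,0,0],
])

```text
t: 22.42
eef_pos: [0.5389, 0.1204, 0.0635]
ee_rot: [3.141, -0.001, -1.592]
force: [-3.2, -5.1, -2.2]
width: 0.0199
```

apply_moves([
  [-1,-0.001,0,0,0],
  [-1,-0.001,0,0,0],
  [-1,-0.001,0,0,0],
  [-1,-0.001,0,0,0],
])

```text
t: 22.75
eef_pos: [0.539, 0.1244, 0.0635]
ee_rot: [3.141, -0.001, -1.592]
force: [-4.0, -4.3, -2.0]
width: 0.0198
```

```bash
python3 look.py side q3 310 220 430 310; python3 look.py top q4 160 180 400 330
```

```text
t 22.8 pos [0.539  0.1245 0.0635] rot [ 3.1405e+00 -9.0000e-04 -1.5916e+00] F [-4.4  -5.04 -1.98] w 0.0197
tool dx,dy,dz [0.1357 0.5363 0.    ]
t 22.85 pos [0.539  0.1245 0.0635] rot [ 3.1406e+00 -8.0000e-04 -1.5915e+00] F [-4.31 -3.83 -1.79] w 0.0199
tool dx,dy,dz [0.1357 0.5363 0.    ]
```

View pics/q3.png

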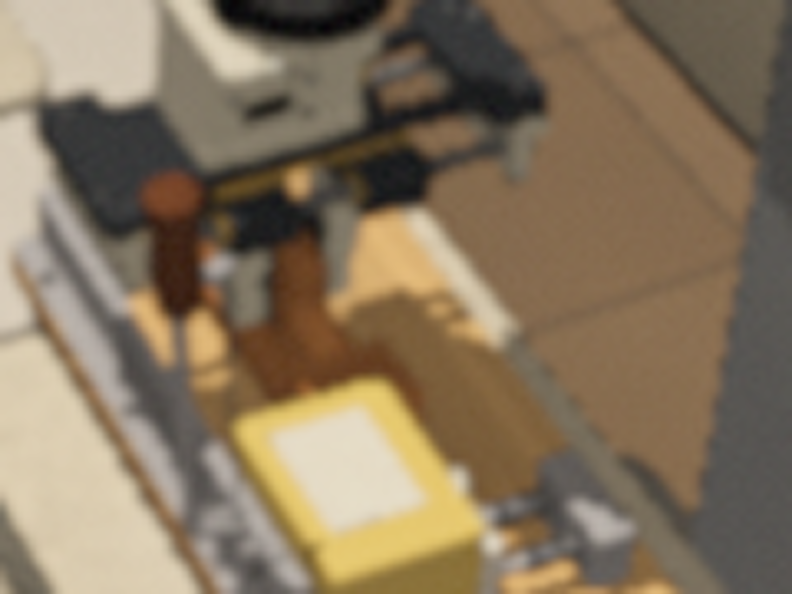

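View pics/q4.png

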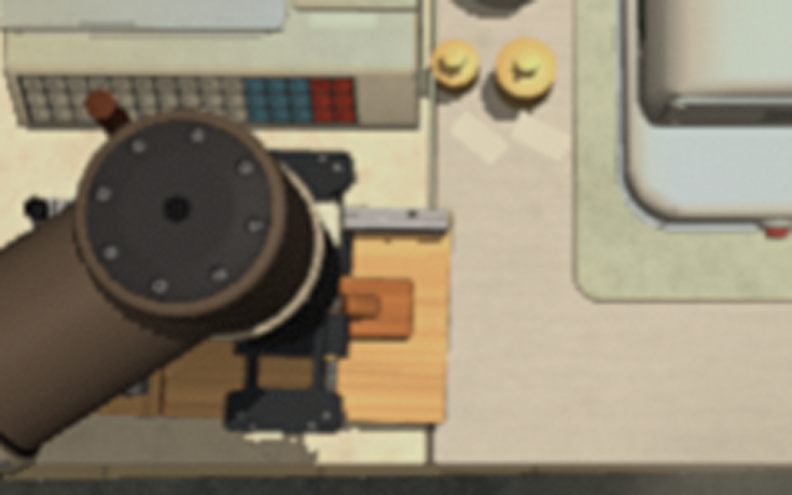

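apply_moves([
  [-1,-0.001,0,0,0],
  [-1,-0.001,0,0,0],
  [-1,-0.001,0,0,0],
  [-1,-0.001,0,0,0],
  [-1,-0.001,0,0,0],
  [-1,-0.001,0,0,0],
])

```text
t: 23.35
eef_pos: [0.5391, 0.1304, 0.0635]
ee_rot: [3.141, -0.001, -1.592]
force: [-3.0, -4.8, -1.0]
width: 0.02
```

apply_moves([
  [-1,-0.001,0,0,0],
  [-1,-0.001,0,0,0],
  [-1,-0.001,0,0,0],
  [-1,-0.001,0,0,0],
])

```text
t: 23.68
eef_pos: [0.5393, 0.1344, 0.0635]
ee_rot: [3.141, -0.001, -1.592]
force: [-4.9, -5.1, -1.6]
width: 0.0196
```

apply_moves([
  [-1,-0.001,0,0,0],
  [-1,-0.001,0,0,0],
])

```text
t: 23.85
eef_pos: [0.5393, 0.1364, 0.0635]
ee_rot: [3.141, -0.001, -1.592]
force: [-4.6, -4.8, -2.7]
width: 0.0195
```

apply_moves([
  [-1,-0.001,0,0,0],
  [-1,-0.001,0,0,0],
])

```text
t: 24.02
eef_pos: [0.5393, 0.1383, 0.0635]
ee_rot: [3.141, -0.001, -1.592]
force: [-3.2, -4.4, -2.7]
width: 0.02
```

apply_moves([
  [-1,-0.001,0,0,0],
  [-1,-0.001,0,0,0],
])

```text
t: 24.18
eef_pos: [0.5394, 0.1404, 0.0635]
ee_rot: [3.141, -0.001, -1.592]
force: [-3.3, -3.7, -2.5]
width: 0.0196
```

apply_moves([
  [-1,-0.001,0,0,0],
  [-1,-0.001,0,0,0],
])

```text
t: 24.35
eef_pos: [0.5394, 0.1424, 0.0635]
ee_rot: [3.141, -0.001, -1.592]
force: [-3.4, -5.6, -2.5]
width: 0.0197
```

apply_moves([
  [-1,-0.001,0,0,0],
])

```text
t: 24.43
eef_pos: [0.5394, 0.1432, 0.0635]
ee_rot: [3.141, -0.001, -1.592]
force: [-2.6, -7.2, -1.3]
width: 0.0199
```

apply_moves([
  [-1,-0.001,0,0,0],
])

```text
t: 24.52
eef_pos: [0.5393, 0.144, 0.0635]
ee_rot: [3.14, -0.001, -1.592]
force: [-2.1, -7.4, -1.5]
width: 0.0195
```

apply_moves([
  [-1,-0.0005,0,0,0],
  [-1,-0.0005,0,0,0],
])

```text
t: 24.68
eef_pos: [0.5393, 0.1446, 0.0635]
ee_rot: [3.14, -0.002, -1.592]
force: [-3.0, -9.3, -1.1]
width: 0.02
```

apply_moves([
  [-1,-0.0005,-0.0002,0,0],
  [-1,0,0,0,0],
])

```text
t: 24.85
eef_pos: [0.5393, 0.1449, 0.0635]
ee_rot: [3.14, -0.002, -1.592]
force: [-4.1, -9.2, -0.4]
width: 0.02
```

```bash
python3 look.py side q5 310 220 430 310;python3 look.py side q6 310 220 430 310
```

```text
t 24.9 pos [0.5394 0.1449 0.0635] rot [ 3.1399e+00 -2.1000e-03 -1.5920e+00] F [-3.44 -8.69 -0.49] w 0.0196
tool dx,dy,dz [0.1563 0.5362 0.    ]
t 24.95 pos [0.5394 0.1449 0.0635] rot [ 3.1399e+00 -2.1000e-03 -1.5920e+00] F [-3.44 -7.43 -0.24] w 0.02
tool dx,dy,dz [0.1563 0.5362 0.    ]
```

View pics/q6.png

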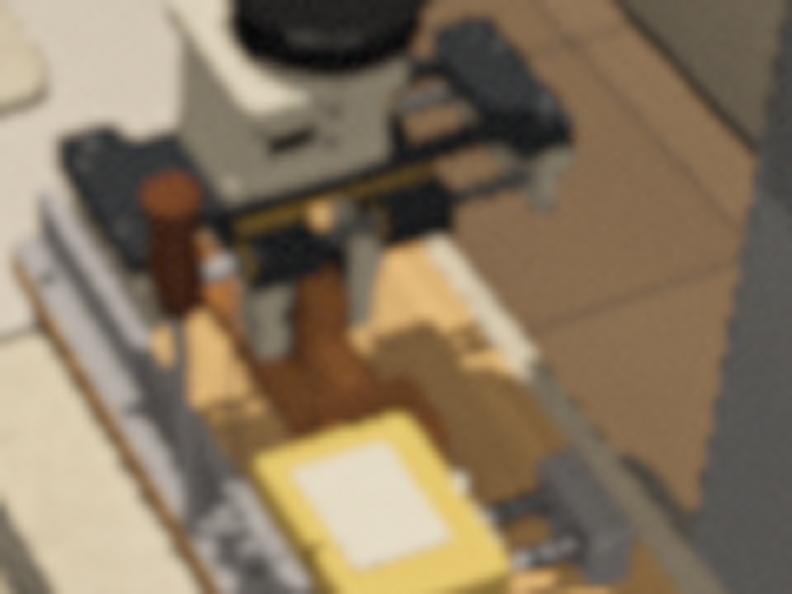

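apply_moves([
  [-1,-0.0004,0,0,0],
  [-1,-0.0004,0,0,0],
  [-1,0,0,0,0],
  [-1,0,0,0,0],
])

```text
t: 25.28
eef_pos: [0.5393, 0.1455, 0.0636]
ee_rot: [3.14, -0.002, -1.592]
force: [-2.7, -10.2, 0.1]
width: 0.0198
```

apply_moves([
  [-1,0.0006,0.0002,0,0],
  [-1,0.0006,0.0002,0,0],
  [-1,0.0006,0.0002,0,0],
  [-1,0.0006,0.0002,0,0],
  [-1,0.0006,0.0002,0,0],
])

```text
t: 25.7
eef_pos: [0.5395, 0.1448, 0.0639]
ee_rot: [-3.141, 0.001, -1.591]
force: [-3.3, -0.5, -3.9]
width: 0.0195
```

apply_moves([
  [-1,0.0005,0.0005,0,0],
  [-1,0.001,0.001,0,0],
  [-1,0.002,0.001,0,0],
])

```text
t: 25.95
eef_pos: [0.5378, 0.1416, 0.0645]
ee_rot: [-3.139, 0.001, -1.591]
force: [0.2, 0.4, -1.5]
width: 0.0197
```

```bash
python3 look.py side q7 310 220 430 310
```

```text
t 26.0 pos [0.5372 0.141  0.0643] rot [-3.1398e+00  1.0000e-03 -1.5911e+00] F [ 0.76 -0.18 -0.69] w 0.0197
tool dx,dy,dz [0.1519 0.5342 0.    ]
```

View pics/q7.png

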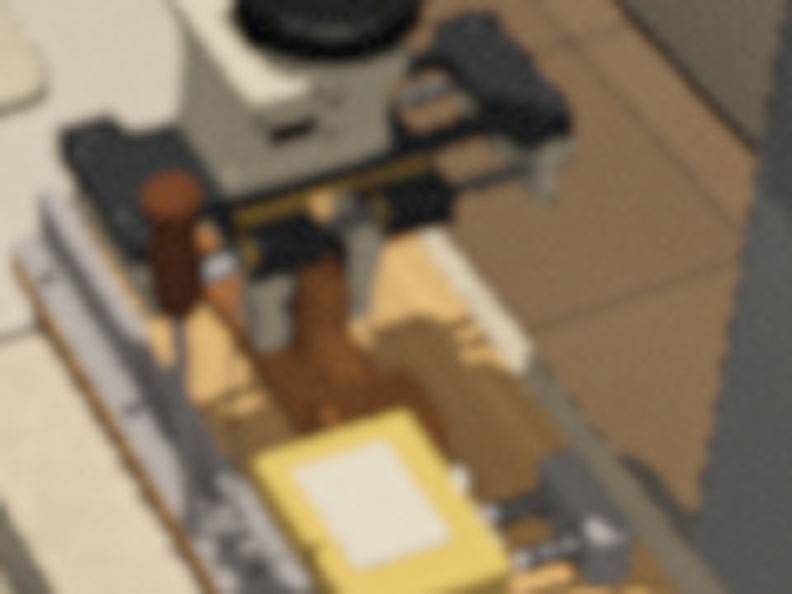

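apply_moves([
  [-1,0.003,0,0,0],
  [-1,0.006,0,0,0],
  [-1,0.01,0,-0.001,0],
  [-1,0.014,0,-0.003,0],
  [-1,0.018,0,-0.003,0],
  [-1,0.018,0,-0.003,0],
  [-1,0.018,0,0,0],
  [-1,0.018,0,0,0],
  [-1,0.018,0,0,0],
  [-1,0.018,0,0,0],
  [-1,0.018,0,0,0],
  [-1,0.018,0,0,0],
])

```text
t: 27.0
eef_pos: [0.5325, -0.0383, 0.0741]
ee_rot: [-3.141, 0.0, -1.592]
force: [1.1, 0.1, -1.1]
width: 0.0197
```

apply_moves([
  [-1,0.022,0.005,0,0],
  [-1,0.022,0.005,0,0],
  [-1,0.022,0.005,0,0],
  [-1,0.022,0.005,0,0],
  [-1,0.022,0.005,0,0],
  [-1,0.022,0.005,0,0],
  [-1,0.022,0.005,0,0],
  [-1,0.018,0.005,0,0],
  [-1,0.014,0.005,0,0],
  [-1,0.007,0.003,0,0],
  [-1,0,0,0,0],
  [-1,0,0,0,0],
])

```text
t: 28.0
eef_pos: [0.4805, -0.2288, 0.0739]
ee_rot: [-3.141, -0.0, -1.593]
force: [0.5, 1.4, -0.5]
width: 0.0198
```

```bash
python3 look.py top r1 160 180 400 330; python3 -c "
from h import *
need(.485,-.235,.0232)
f=pickle.load(open('r1.pkl','rb'));P=world(f)
q=P[(P[...,0]>.5)&(P[...,0]<.63)&(P[...,1]>.18)&(P[...,1]<.34)&(abs(P[...,2]-.087)<.005)];print(rect(q))"
```

```text
t 28.05 pos [ 0.4808 -0.2283  0.0739] rot [-3.1413 -0.     -1.5918] F [-0.33  0.24 -1.64] w 0.0196
tool dx,dy,dz [-0.2182  0.4855  0.    ]
t 28.05 pos [ 0.4808 -0.2283  0.0739] rot [-3.1413 -0.     -1.5918] F [-0.33  0.24 -1.64] w 0.0196
tool dx,dy,dz [ 0.0066 -0.0043  0.0507]
(array([575.7, 274.4]), array([114.8,  76.4]), 88.0)
```

View pics/r1.png

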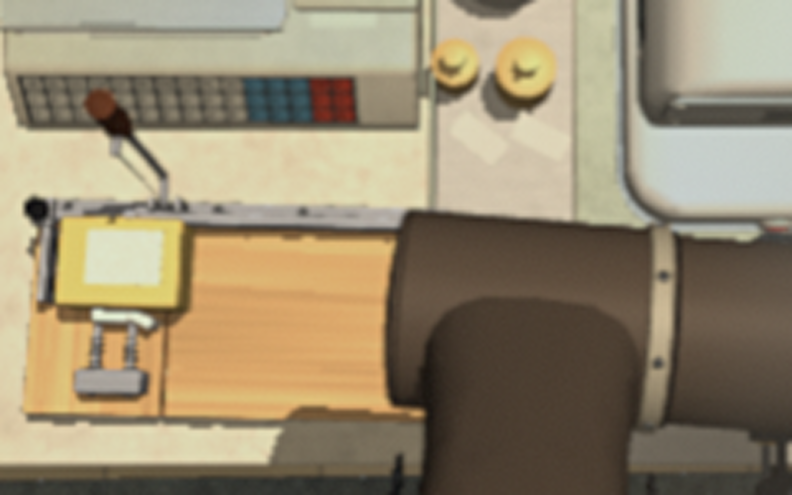

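apply_moves([
  [-1,0.003,-0.002,0.008,0],
  [-1,0.003,-0.002,0.01,0],
  [-1,0,0,0.01,0],
  [-1,0,0,0.008,0],
  [-1,0,0,0.006,0],
  [-1,0,0,0.004,0],
  [-1,0,0,0.002,0],
  [-1,0,0,0.001,0],
  [-1,0,0,0.001,0],
  [-1,0,0,0,0],
])

```text
t: 28.88
eef_pos: [0.485, -0.2343, 0.0239]
ee_rot: [-3.141, -0.0, -1.591]
force: [0.0, -1.1, -1.6]
width: 0.0196
```

apply_moves([
  [-1,0,0,0.0008,0],
  [-1,0,0,0.0006,0],
  [-1,0,0,0,0],
])

```text
t: 29.13
eef_pos: [0.485, -0.2343, 0.0226]
ee_rot: [-3.141, -0.0, -1.591]
force: [-0.1, 0.2, -0.4]
width: 0.0197
```

Weight is nearly off the gripper; open slowly and rise.

apply_moves([
  [-1,0,0,0.0004,0],
  [-0.3,0,0,0,0],
  [0.2,0,0,0,0],
  [0.5,0,0,0,0],
  [0.5,0,0,0,0],
  [0.5,0,0,0,0],
  [0.5,0,0,0,0],
  [0.5,0,0,0,0],
])

```text
t: 29.8
eef_pos: [0.4848, -0.2343, 0.0219]
ee_rot: [3.141, -0.0, -1.591]
force: [0.3, -0.5, -0.3]
width: 0.061
```

apply_moves([
  [0.5,0,0,-0.008,0],
  [0.5,0,0,-0.02,0],
  [0.5,0,0,-0.03,0],
  [0.5,0,0,-0.04,0],
  [0.5,0,0,-0.04,0],
  [0.5,0,0,-0.03,0],
  [0.5,0,0,-0.01,0],
  [0.5,0,0,0,0],
])

```text
t: 30.47
eef_pos: [0.4865, -0.2347, 0.2042]
ee_rot: [-3.135, -0.001, -1.591]
force: [0.5, 0.0, -0.2]
width: 0.0656
```

```bash
python3 look.py side s1 270 140 440 330; python3 - <<'E'
from h import *
f=pickle.load(open('s1.pkl','rb'));P=world(f)
m=(P[...,0]>.44)&(P[...,0]<.53)&(P[...,1]>-.33)&(P[...,1]<-.13)&(P[...,2]>.03)&(P[...,2]<.08); print('stick z',np.nanpercentile(P[m][:,2],[50,95,99]))
for l in ['push_stick','cheese_block','brass_weight_large','brass_weight_small','pick_bundle','dip_tub']:
    for d in outline_of(l,f)[:1]:
        q=P[d['region']]; print(l,round(d['score'],2),np.round(np.nanmedian(q,0),3),np.round(np.nanpercentile(q,[2,98],axis=0),3).tolist())
E
```

```text
t 30.52 pos [ 0.4854 -0.2343  0.2018] rot [-3.1380e+00 -2.0000e-04 -1.5913e+00] F [-0.72  0.77 -1.08] w 0.066
tool dx,dy,dz [-0.2243  0.4901  0.    ]
stick z [0.04001399 0.065358   0.06846547]
push_stick 0.72 [ 0.496 -0.209  0.026] [[0.462, -0.305, 0.001], [0.512, -0.151, 0.066]]
cheese_block 0.7 [0.575 0.27  0.086] [[0.539, 0.22, 0.066], [0.605, 0.31, 0.091]]
brass_weight_large 0.56 [ 0.732 -0.026  0.05 ] [[0.708, -0.052, 0.025], [0.75, -0.011, 0.069]]
pick_bundle 0.53 [0.659 0.424 0.035] [[0.627, 0.378, -0.003], [0.67, 0.436, 0.074]]
dip_tub 0.59 [ 0.5   -0.477  0.041] [[0.453, -0.544, 0.004], [0.535, -0.449, 0.052]]
```

View pics/s1.png

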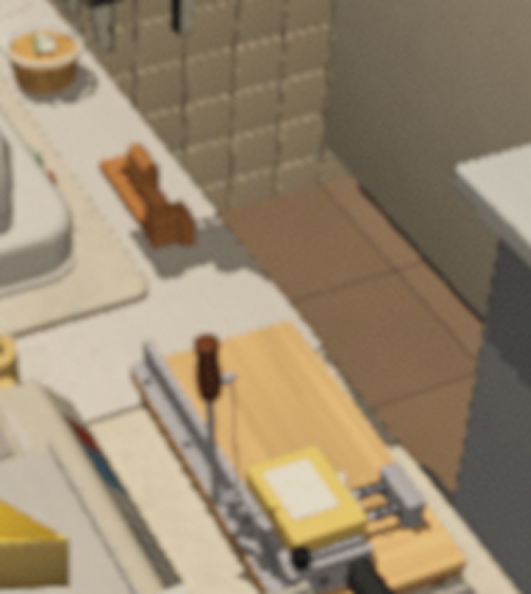

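```bash
python3 -c "
from h import *
print(job.job_done())"
```

```text
the job is handed in; nothing more can be done
None
```

I pressed the cheese block square against the rail with the stick nose, fed it along the rail in the stick's notch past the cheek, and pressed it onto the length stop. Then I laid the stick on the counter right of the board and handed the job in at about 30.5 s; no verdict is reported.

**Forces:** The wrist readings I took while pushing stayed at about 10.5 N or less. They were about 8 N against the rail and about 10 N at the stop. From the stick's travel after contact and the force rise, I estimate the plate went in about 2.5–3 mm.

**Last pictures:**
- The block sits against the rail, stop and cheek.
- It did not visibly move when the stick backed off.
- The stick lies flat on the counter, clear of the board.
- The large weight, pick bundle and tub measured within a few millimetres of their first positions. The small weight was not detected in the last picture, but it stood in place in the top view just before.

**Less certain:**
- The remaining plate press-in after release was not measured directly, only inferred: the push force fell to zero with the stick backed off only about 0.7 mm.
- Camera estimates of the block's angle scattered by about 1–2 degrees. Squareness therefore rests mainly on the steady rail contact force.
- A last fit of the block's outline in the top view came out too large because it took in nearby parts, so I did not use it.

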